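# Make up two pivot repair kits

## Task

Make up the two pivot repair kits on the wooden kit boards. The weld-on kit goes on the narrow board with only a round pocket: stand the long plain bush in the pocket, and the wide rib plate upright in the empty middle slot between the packing strips. The bolt-on kit goes on the broad board that also has an oblong pocket: stand the short collared bush in the round pocket, lay the big bolt lengthwise in the oblong pocket, and stand the narrow drilled rib plate upright in the empty middle slot.

Things in the scene. Friction and masses are not known exactly. Their poses are not given: they have to be found in the camera images.
- weld_board: Narrow wooden board, 155 (x) by 124 (y) by 14 mm, fixed; origin at centre of underside. Round pocket 54 wide, 5 deep, at x -43, y 0. At the back 4 fins along y, 28 tall, form 3 slots 13 wide, 96 long between end rails, floor = board top; outer slots hold fixed strips (tops 44 above underside); middle slot empty, at x +40, y 0: rib standing in it has its centre 51.5 above underside.
- bolt_board: Broad wooden board, 155 (x) by 172 (y) by 14 mm, fixed; origin at centre of underside. Pockets 5 deep: round 54 wide at x -43, y +50; oblong 46 (x) by 90 (y) at x -43, y -35. At the back fins along y, 28 tall, 3 slots 13 wide, 66 long, floor = board top; outer ones hold fixed strips (tops 44 above underside); middle one empty, at x +40, y 0: rib in it has its centre 51.5 above underside.
- rack: Stock rack, fixed: grey base 104 (x) by 120 (y) by 14 mm, origin at the centre of its underside. Five steel fins along y, 28 mm tall above the base, 6 thick, make four slots 13 wide, 96 long. The two ribs stand on the base in the two outer slots (x -28.5 and +28.5), either way about.
- wide_rib_mid (a point): Centre of the wide rib: loose plain dark steel plate standing on edge in the rack, 8 mm thick (x), 80 wide (y), 75 tall (z), upper corners clipped 14 mm, 0.3 kg. Its upper 47 mm stand clear of the fins: pinch it across the 8 mm, about 20 mm above this point.
- narrow_rib_mid (a point): Centre of the narrow rib: loose dark steel plate standing on edge in the rack, 8 mm thick (x), 50 wide (y), 75 tall (z), upper corners clipped 10 mm, a drilled hole in its face, 0.19 kg. Its upper 47 mm stand clear of the fins: pinch it across the 8 mm, about 20 mm above this point.
- long_bush_mid (a point): Centre of the long bush: loose plain turned steel tube standing on end, 37 mm in diameter, 60 mm tall (this point 30 mm above its foot), 0.35 kg; z along it.
- collar_bush_mid (a point): Centre of the collared bush: loose short turned steel bush standing on end, 28 mm tall (this point 14 mm above its foot), with a collar 40 mm in diameter round its top and a slimmer foot, 0.14 kg; z along it.
- big_bolt_mid (a point): Middle of the big bolt: loose grey hexagon bolt lying on its side, 72 mm long along its y axis, this point about 13 above what it lies on. Head (29 across, 12 thick) at the +y end; shank 16 in diameter towards -y: grip it 10 mm from this point towards -y. 0.15 kg. (A yellowish bolt only 59 long, a nut and a triangular offcut lie about too: for neither kit.)
There are look-alikes about, which are no part of the job. What is shaped like the part that bears long_bush_mid but purple, turquoise or yellow is not meant.

How it is judged:
By the outcome, as a careful person would: the job done as asked, in the order asked, and still so for the second after the job is handed in, with the robot touching nothing.
It also fails if it takes over 133 s, if anything falls off the work surface, if the arm or the gripper's body presses on something with over 40 N, if the wrist force passes 120 N, or if a joint passes its speed limit or range.

## Robot

A 6-joint arm with a two-finger parallel gripper is mounted at the origin on a cart in front of the work surface, level with it; the furniture and walls round the work are solid. World frame = base frame: x ahead of the robot, y to its left, z up, the work surface at z = 0. Lengths are in m, angles in degrees, forces in N, time in s.
With the tool pointing down it reaches from about 0.35 to 0.875 m from the base axis. Payload 4.2 kg.
Tool frame: the origin (TCP) lies on the centre line of the jaws, within the pads' length; the fingertips stand 25 mm ahead of it and the grasp point (between the pads) lies 6 mm ahead of it; z points along the fingers, y is the line along which they close (so a half turn about z gives the same grasp; the last joint's range is limited). The gripper opens to 87 mm and grips with 3 to 60 N. Pads are 19 mm wide; open, the fingers measure 117 mm over their backs; the gripper's body (75 mm by 190 mm) begins 51 mm behind the grasp point.
Start: joints at [-58.751, 22.042, 0.453, 0, -68.411, -14.817], TCP at [0.177, -0.599, 0.248] pointing down, gripper open.
Joint ranges: [-179.83, 179.83], [-69.29, 118.12], [-61.27, 80.66], [-181.25, 117.63], [-171.15, -9.14], [-177.46, 177.46]. Speed limits (degrees/s): [159.86, 159.86, 180, 180, 180, 180].

## Interface

Orientations are given as a 3x3 rotation matrix whose columns are the frame's x, y, z axes.
In Python, from station import r gives the robot as it stands.
- The arm moves only by the tool move_arm, never from a script. Its argument "series" is a list of rows, each an object with "grip": the opening, from 0 (shut) to 1 (fully open); "xyz": the shift along the tool's x, y, z in mm, a list of three; "angular": the turn, a rotation vector about the tool's x, y, z in rad, a list of three. A call has 1 to 10 rows; each row is the pose to reach, as a shift and turn from the pose commanded when the call began, along the tool's axes at that moment; what a row does not reach only later rows make up. A row lasts 1/10 s, in which the tool goes at most 50 mm and 8.59 degrees, less where a joint would pass 70% of its speed; a pose out of reach is approached as far as the arm can. A call with a gripper value outside its range is refused whole. The fingers move at their own pace and stop on an object; the grip force is fixed at half the most. Time passes only in rows, so rows that repeat a pose let the fingers close. It gives the time, the measured TCP pose, the force, the opening and the grip force at its end, in the units of the state.
- r.sense(): the state, without advancing time (a new reading comes with each control period).
- r.capture(name): name is "side" or "top"; returns a dict with "img" (420x560x3 uint8, red, green, blue), "camera_matrix" (3x3 intrinsics, pixels), "rvec" (rotation vector, rad) and "tvec" (3), from world to camera coordinates, as OpenCV has them. Camera axes: x right, y down, z forward; pixel columns grow to the right and rows downward; lengths in m; the calibration is good to about 2 mm. A picture is of the moment at which its call begins. There is no depth.
- r.finish_job(): hands the job in; it is judged then, once.
The state is a dict: "time_s": time; "joints": joint angles; "joint_velocities": joint speeds; "effort": joint torques, N m; "tcp_pos": TCP position; "ee_rot": TCP orientation; "wrist_force": force on the tool from outside, world axes, zero at the start; "moment": the same for the moment, N m; "gripper_width": opening from 0.0 (shut) to 1.0 (fully open); "gripper_force": force on a finger pad.
Only numpy, scipy, OpenCV 4.12 (cv2) and the standard library are available. Lean on these libraries where they do the work, as an engineer would, in place of code of your own. Each camera call takes 0.05 s, during which the arm holds its last target. There are 200 camera calls.

## Working session

There is one attempt and no reset: what is moved stays moved. The work goes in short steps, Python scripts to look and compute and a tool call to move; the robot and the scene stay as the last step left them, time stands still between calls to the robot, and variables do not carry over. Pictures are saved under pics/ and viewed, at most 14 in all, crops included, and the job is handed in when it is done.

Besides the shell and the picture viewer there is one more tool, called by a JSON object that holds its "name" and its "arguments", one argument or row to a line. move_arm: Moves the arm, as the interface text tells. Its arguments: {"type":"object","properties":{"series":{"type":"array"}},"required":["series"]}

```bash
mkdir -p pics; ls; python3 - <<'E'
from station import r
import cv2,pickle
for n in("side","top"):
    c=r.capture(n);cv2.imwrite(f"pics/{n}0.png",c["img"][:,:,::-1]);pickle.dump(c,open(f"{n}0.pkl","wb"))
    print(n,c["camera_matrix"].tolist(),c["rvec"],c["tvec"])
s=r.sense();print(s["time_s"],s["tcp_pos"],s["ee_rot"],s["gripper_width"])
E
```

```text
pics
side [[484.7171481053404, 0.0, 273.74962303365237], [0.0, 484.7171481053404, 211.08480910674987], [0.0, 0.0, 1.0]] [ 0.73404913 -2.26799871  1.50259506] [0.41326485 0.20563577 0.790637  ]
top [[419.621041536954, 0.0, 279.96909336653897], [0.0, 419.621041536954, 205.82518295032588], [0.0, 0.0, 1.0]] [ 1.99387198 -2.23252868  0.23476363] [0.04874378 0.51422446 1.01675446]
0.1 [ 0.17668336 -0.59899154  0.24656079] [[-9.59205328e-01 -2.82709566e-01 -6.64039035e-04]
 [-2.82710327e-01  9.59203479e-01  1.88616439e-03]
 [ 1.03711836e-04  1.99694963e-03 -9.99998001e-01]] 0.9988983900958048
```

View pics/top0.png

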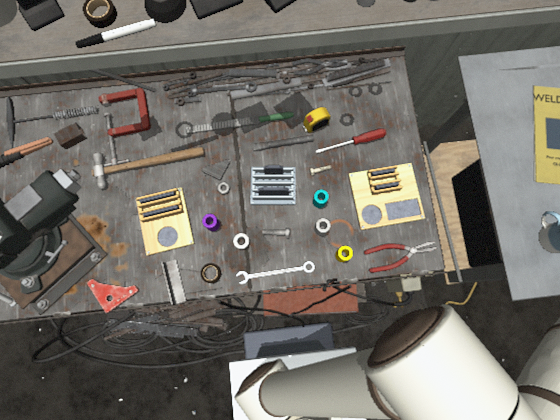

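View pics/side0.png

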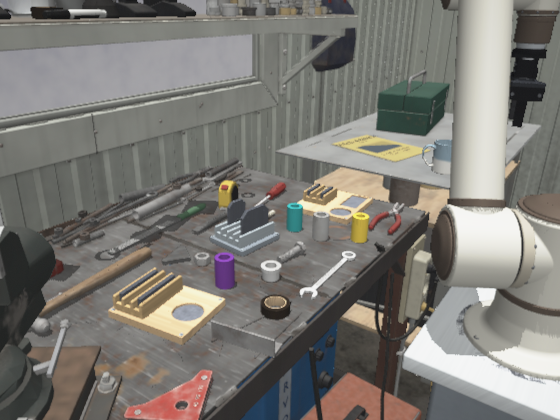

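Top view: weld board ~(163,220), bolt board ~(387,196), rack ~(273,185). Side view: grey tube at (321,226), collared bush at (271,270) and bolt at (291,252). I'll enlarge to tell the look-alikes apart.

```bash
python3 - <<'E'
import cv2
a=cv2.imread("pics/top0.png")[150:290,190:360];cv2.imwrite("pics/topc.png",cv2.resize(a,None,fx=4.2,fy=4.2,interpolation=cv2.INTER_CUBIC))
a=cv2.imread("pics/side0.png")[170:310,180:390];cv2.imwrite("pics/sidec.png",cv2.resize(a,None,fx=3.8,fy=3.8,interpolation=cv2.INTER_CUBIC))
E
```

```text
(no output)
```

View pics/topc.png

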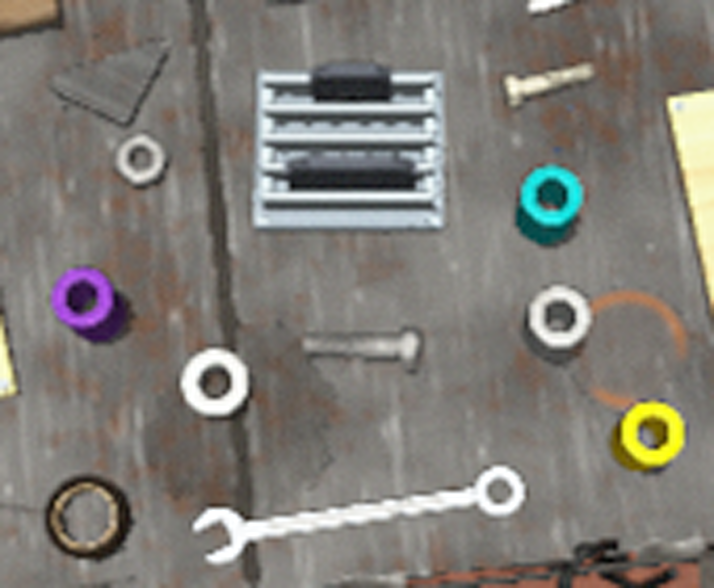

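View pics/sidec.png

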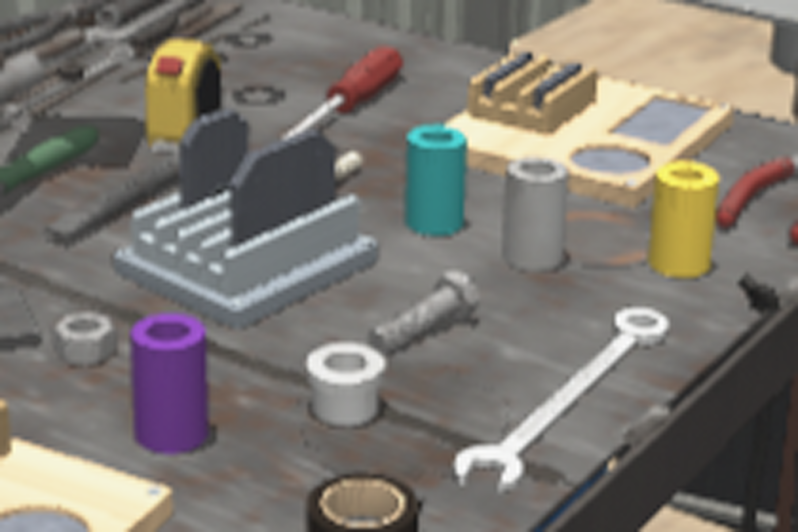

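The only candidates are:
- **Long bush:** grey tube at top (323,226). Purple (211,221), turquoise (321,198) and yellow (345,253) are excluded by colour.
- **Collared bush:** (241,241), short with a wide rim. The nut at (223,188) is not it.
- **Big bolt:** grey at (276,233), head to the right, which is −y. The yellowish one at (320,170) is excluded.
- **Ribs:** the wide one is in the near slot (273,191), and the narrow one with more clearance is in the far slot (273,169).

The crops confirm these. Next I'll measure.

```bash
cat > h.py <<'E'
import numpy as np,cv2,pickle
def load(n): return pickle.load(open(n+".pkl","rb"))
def cam(c):
    R=cv2.Rodrigues(np.array(c["rvec"],float))[0];t=np.array(c["tvec"],float).ravel()
    return np.array(c["camera_matrix"]),R,t
def ray(c,uv):
    K,R,t=cam(c);d=R.T@np.linalg.solve(K,[uv[0],uv[1],1]);return -R.T@t,d
def plane(c,uv,z):
    o,d=ray(c,uv);return o+d*(z-o[2])/d[2]
def proj(c,p):
    K,R,t=cam(c);q=K@(R@np.array(p)+t);return q[:2]/q[2]
def tri(cs,uvs):
    A=np.zeros((3,3));b=np.zeros(3);D=[]
    for c,u in zip(cs,uvs):
        o,d=ray(c,u);d/=np.linalg.norm(d);M=np.eye(3)-np.outer(d,d);A+=M;b+=M@o
    p=np.linalg.solve(A,b)
    return p,max(np.linalg.norm(proj(c,p)-u) for c,u in zip(cs,uvs))
def blobs(mask,amin,amax=1e9):
    n,l,s,ce=cv2.connectedComponentsWithStats(mask.astype(np.uint8));return [(s[i],ce[i],l==i) for i in range(1,n) if amin<s[i][4]<amax]
E
python3 - <<'E'
from h import *
for n in("top0","side0"):
    c=load(n);print(n,"cam at",ray(c,(0,0))[0].round(3))
    hsv=cv2.cvtColor(c["img"],cv2.COLOR_RGB2HSV)
    H,S,V=[hsv[...,i].astype(int) for i in range(3)]
    m=(H>12)&(H<32)&(S>60)&(V>120)
    for s,ce,l in blobs(m,800,6000):
        k=cv2.findContours(l.astype(np.uint8),0,1)[0][0];hu=cv2.convexHull(k)
        ap=cv2.approxPolyDP(hu,4,True)[:,0]
        print(s,ce.round(1),ap.tolist(), [plane(c,a,.014)[:2].round(3).tolist() for a in ap])
        # holes: grey pockets
        hole=(S<60)&(V>90)
        x,y,w,h=s[:4];sub=np.zeros_like(hole);sub[y:y+h,x:x+w]=hole[y:y+h,x:x+w]
        for s2,c2,l2 in blobs(sub,60): print("   hole",s2,c2.round(1),plane(c,c2,.009).round(4))
big=[]
for n,rs in(("top0",[(130,180,75,85),(345,155,85,80)]),("side0",[(105,260,125,80),(290,175,90,55)])):
    im=load(n)["img"]
    for x,y,w,h in rs:
        big.append(cv2.resize(im[y:y+h,x:x+w],(400,300),interpolation=cv2.INTER_CUBIC))
cv2.imwrite("pics/boards.png",np.vstack([np.hstack(big[:2]),np.hstack(big[2:])])[:,:,::-1])
E
```

```text
top0 cam at [0.295 0.016 1.101]
[ 533   86   27   98 1998] [545.5 134.5] [[534, 86], [559, 88], [559, 183], [536, 181]] [[0.788, -0.761], [0.774, -0.83], [0.503, -0.761], [0.515, -0.701]]
   hole [533  94  18  90 173] [534.5 153.1] [ 0.5941 -0.7187  0.009 ]
   hole [546 118  14  31 318] [553.  132.3] [ 0.6474 -0.784   0.009 ]
[ 430  140   50  130 2490] [453.5 186.5] [[475, 140], [479, 157], [470, 267], [460, 269], [430, 154], [440, 143]] [[0.648, -0.562], [0.599, -0.563], [0.31, -0.478], [0.308, -0.451], [0.622, -0.432], [0.65, -0.465]]
   hole [430 157  30 113 458] [443.1 214.1] [ 0.4551 -0.4377  0.009 ]
   hole [430 189  15  81 620] [434.5 241.9] [ 0.3848 -0.4011  0.009 ]
[ 348  163   77   67 1646] [387.1 195.9] [[411, 163], [424, 218], [360, 229], [348, 174]] [[0.603, -0.376], [0.45, -0.384], [0.44, -0.212], [0.591, -0.202]]
   hole [348 163  59  27 550] [364.4 172.6] [ 0.5916 -0.248   0.009 ]
   hole [397 163  28  51 504] [415.4 177.8] [ 0.5617 -0.3825  0.009 ]
   hole [348 176  12  54 320] [351.9 209.4] [ 0.4947 -0.1993  0.009 ]
   hole [376 182  23   6  61] [387.3 184.3] [ 0.55
[... 2324 characters left out ...]
1, 0.333], [0.637, 0.221], [0.457, 0.223], [0.442, 0.24], [0.427, 0.358], [0.571, 0.378]]
   hole [108 267  46  44 567] [124.2 282.2] [0.6464 0.2887 0.009 ]
   hole [ 119  267  106   60 2580] [188.2 293. ] [0.5243 0.2438 0.009 ]
   hole [183 306  42  39 789] [210.1 331.1] [0.4173 0.3031 0.009 ]
   hole [ 108  314   73   31 1052] [132.2 335. ] [0.5095 0.3834 0.009 ]
[ 54 348  41  53 966] [ 72.1 370.5] [[91, 349], [94, 358], [72, 399], [59, 400], [54, 375], [62, 349]] [[0.527, 0.446], [0.506, 0.455], [0.461, 0.522], [0.473, 0.532], [0.521, 0.51], [0.562, 0.471]]
   hole [ 54 348   7  18  72] [ 56.  354.4] [0.5638 0.4805 0.009 ]
   hole [ 87 383   8  18  68] [ 91.8 394. ] [0.4532 0.4981 0.009 ]
```

View pics/boards.png

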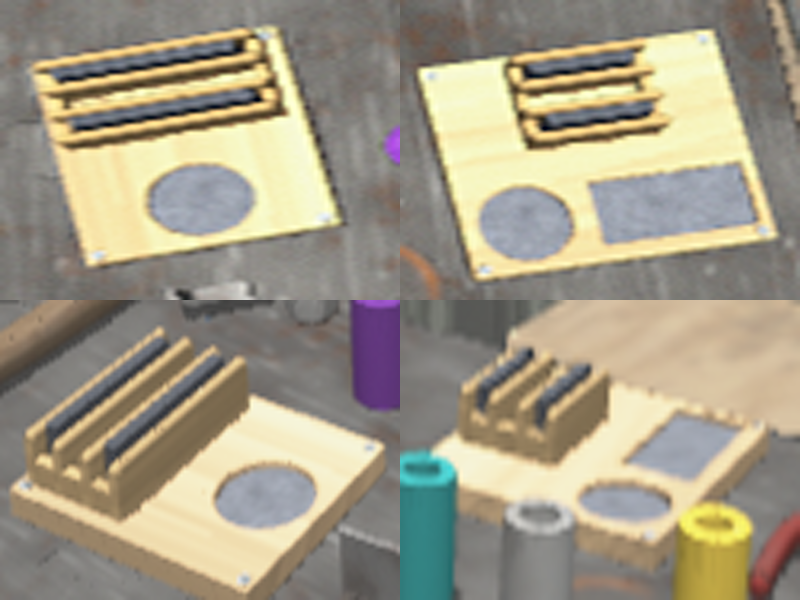

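The boards show clearly. The dark strips flank each empty middle slot, so the midpoint of the two strip tops gives the slot centre. The round and oblong pockets show as grey blobs. Next I'll measure all features in both views.

```bash
cat >> h.py <<'E'
def comp(c,box,fn,amin=25,close=0):
    """blobs inside box x0,y0,x1,y1 on 4x upsampled crop; returns list (area px, centroid uv, hull-ellipse centre, minAreaRect)"""
    x0,y0,x1,y1=box;k=4
    im=cv2.resize(c["img"][y0:y1,x0:x1],None,fx=k,fy=k,interpolation=cv2.INTER_CUBIC)
    hsv=cv2.cvtColor(im,cv2.COLOR_RGB2HSV).astype(int);m=fn(hsv[...,0],hsv[...,1],hsv[...,2]).astype(np.uint8)
    if close:m=cv2.morphologyEx(m,cv2.MORPH_CLOSE,np.ones((close,close)))
    out=[];f=lambda p:(np.array(p)+.5)/k-.5+[x0,y0]
    for s,ce,l in blobs(m,amin*k*k):
        ct=max(cv2.findContours(l.astype(np.uint8),0,1)[0],key=cv2.contourArea)
        hu=cv2.convexHull(ct);M=cv2.moments(hu);hc=(M['m10']/M['m00'],M['m01']/M['m00'])
        out.append(dict(a=s[4]/k/k,c=f(ce),h=f(hc),box=[f(p).round(1).tolist() for p in cv2.boxPoints(cv2.minAreaRect(hu))],hull=f(hu[:,0])))
    return out
E
python3 - <<'E'
from h import *
t,s=load("top0"),load("side0")
dark=lambda H,S,V:V<85
pock=lambda H,S,V:(S<70)&(V>95)
for nm,c,b,fn,am in [("weld strips top",t,(136,188,184,222),dark,20),("weld strips side",s,(112,266,184,322),dark,20),
 ("bolt strips top",t,(362,163,404,194),dark,15),("bolt strips side",s,(305,182,342,212),dark,10),
 ("weld pocket top",t,(152,222,186,252),pock,100),("weld pocket side",s,(165,295,210,325),pock,100),
 ("bolt pockets top",t,(355,196,422,228),pock,100),("bolt pockets side",s,(330,190,378,221),pock,50),
 ("ribs top",t,(248,160,300,200),lambda H,S,V:V<75,30),("ribs side",s,(215,192,276,238),lambda H,S,V:V<95,30),
 ("lbush top",t,(310,212,338,240),lambda H,S,V:(V>150)&(S<40),20),("lbush side",s,(308,208,333,246),lambda H,S,V:(V>125)&(S<40),20),
 ("cbush top",t,(228,228,256,256),lambda H,S,V:(V>150)&(S<40),20),("cbush side",s,(256,256,288,284),lambda H,S,V:(V>150)&(S<40),20),
 ("bolt top",t,(258,222,296,244),lambda H,S,V:(V>130),20),("bolt side",s,(272,238,310,266),lambda H,S,V:(V>125),20)]:
    for o in comp(c,b,fn,am): print(nm,round(o['a']),"c",o['c'].round(1),"h",o['h'].round(1),o['box'])
rows=[]
im=[cv2.resize(t["img"][158:202,246:302],(400,300),interpolation=3),cv2.resize(t["img"][218:248,256:300],(400,300),interpolation=3),
 cv2.resize(s["img"][180:240,205:285],(400,300),interpolation=3),cv2.resize(s["img"][202:250,300:340],(250,300),interpolation=3),cv2.resize(s["img"][235:268,265:310],(150,110),interpolation=3)]
b=np.zeros((600,800,3),np.uint8);b[:300,:400]=im[0];b[:300,400:]=im[1];b[300:,:400]=im[2];b[300:,400:650]=im[3];b[300:410,650:]=im[4]
cv2.imwrite("pics/parts.png",b[:,:,::-1])
E
```

```text
weld strips top 52 c [159.2 197.6] h [160.2 196.8] [[140.4, 201.5], [174.8, 190.8], [175.8, 194.2], [141.5, 204.9]]
weld strips top 52 c [162.  211.5] h [163.6 210.5] [[143.5, 215.4], [177.4, 204.3], [178.7, 208.1], [144.7, 219.3]]
weld strips top 20 c [168.4 214.7] h [169.2 214.3] [[152.3, 218.4], [182.0, 210.1], [182.4, 211.7], [152.7, 219.9]]
weld strips side 105 c [122.8 272.1] h [122.8 272.2] [[109.6, 277.1], [135.2, 261.9], [137.6, 266.0], [112.0, 281.2]]
weld strips side 80 c [136.5 285.2] h [134.9 286.5] [[116.9, 295.9], [154.7, 268.1], [157.5, 271.9], [119.7, 299.7]]
weld strips side 82 c [154.5 290.4] h [152.9 291.2] [[135.2, 301.1], [172.3, 273.3], [174.8, 276.7], [137.7, 304.5]]
bolt strips top 32 c [381.1 173.2] h [380.2 172.9] [[370.6, 172.1], [393.4, 170.9], [393.6, 174.2], [370.8, 175.5]]
bolt strips top 34 c [384.4 186.9] h [384.1 186.5] [[373.8, 185.7], [397.6, 184.1], [397.9, 187.9], [374.1, 189.5]]
bolt strips side 14 c [312.1 189.5] h [312.5 189.1] [[305.9, 192.3], [317.9, 182.4], [319.7, 184.6], [307.7, 194.5]]
bolt strips side 15 c [324.6 192.7] h [325.  192.5]
[... 1722 characters left out ...]
232.6], [248.4, 248.1], [232.6, 248.1]]
cbush side 234 c [270.5 267.7] h [270.6 268.7] [[255.3, 273.8], [264.6, 254.7], [282.3, 263.2], [273.1, 282.4]]
bolt top 213 c [281.1 226.5] h [282.  229.7] [[262.6, 221.6], [295.4, 221.6], [295.4, 243.4], [262.6, 243.4]]
bolt top 93 c [278.1 231.9] h [277.3 231.8] [[261.6, 228.6], [289.1, 228.6], [289.1, 235.6], [261.6, 235.6]]
bolt top 85 c [277.2 239.8] h [276.6 239.5] [[266.9, 235.1], [285.1, 235.1], [285.1, 243.4], [266.9, 243.4]]
bolt side 479 c [287.7 248.3] h [287.8 249.4] [[271.6, 265.4], [271.6, 237.6], [309.4, 237.6], [309.4, 265.4]]
bolt side 25 c [303.2 258.2] h [303.  258.2] [[295.8, 258.6], [296.5, 255.3], [309.8, 257.9], [309.1, 261.1]]
```

View pics/parts.png

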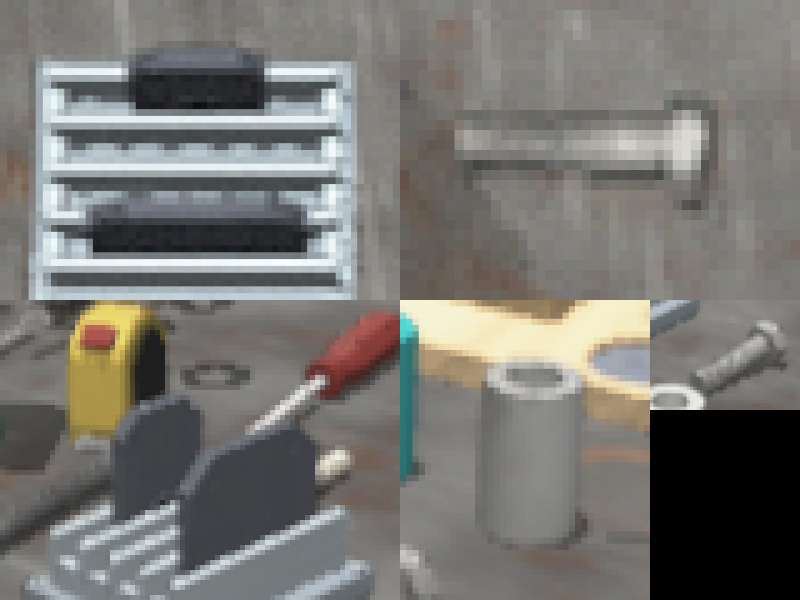

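The views show the wide rib's top face centre at about (274.3,188.4) in top and (257.4,207.4) in side. The narrow rib's is at (273.7,166.9) and (237,200.4). The bolt runs from tail (262.4,231.5) to head end (289.9,232). I'll triangulate these with masked features.

```bash
python3 - <<'E'
from h import *
t,s=load("top0"),load("side0")
blue=lambda H,S,V:(H>95)&(H<135)&(V>100)&(V<200)
for nm,c,b in [("weld pocket top",t,(152,218,186,252)),("weld pocket side",s,(165,290,215,332)),("bolt top",t,(355,194,424,230)),("bolt side",s,(326,188,380,221))]:
    for o in comp(c,b,blue,50): print(nm,round(o['a']),"h",o['h'].round(1),o['box'])
P={"wslot":((160.1,204.3),(147.7,286.2),.044),"wpock":((167.7,236.4),(187.8,311.5),.012),
"bslot":((382.3,179.8),(318.7,190.8),.044),"bround":((371.8,214.2),(340.6,212),.012),"bobl":((403,209.4),(354.1,201.2),.012),
"wrib":((274.3,188.4),(257.4,207.4),.089),"nrib":((273.7,166.9),(237,200.4),.089),
"lbush":((322.9,224.7),(321.4,212.5),.06),"cbush":((240.6,240.5),(271,265.3),.028),"bolt":((276.1,231.8),(292,252),.013),
"btail":((262.4,231.5),(280,259),.01),"bhead":((289.9,232),(304,245),.014)}
for k,(a,b,z) in P.items():
    p,e=tri([t,s],[a,b]);print(k,"tri",p.round(4),"e",round(e,1),"top",plane(t,a,z)[:2].round(4),"side",plane(s,b,z)[:2].round(4))
for nm,a,b,z in[("wrib",(261.4,188.1),(287.3,188.3),.089),("wstrip1",(140.3,201.6),(175,191),.044),("wstrip2",(144,217),(178,206.5),.044),("bstrip1",(370.7,173.8),(393.5,172.5-2),.044),("wcorn",(147,255),(193,243),.014),("wcorn2",(136,198),(182,188),.014),("wside",(147,255),(136,198),.014),("bcorn",(360,229),(424,218),.014),("bcorn2",(348,174),(411,163),.014),("bside",(360,229),(348,174),.014),("bside2",(424,218),(411,163),.014)]:
    d=plane(t,b,z)-plane(t,a,z);print(nm,"dir",np.degrees(np.arctan2(d[1],d[0])).round(1),np.linalg.norm(d).round(4))
E
```

```text
weld pocket top 280 h [167.3 236.2] [[157.9, 226.9], [176.6, 226.9], [176.6, 245.4], [157.9, 245.4]]
weld pocket side 348 h [187.7 312.4] [[172.1, 306.2], [202.1, 304.1], [203.2, 318.7], [173.1, 320.8]]
bolt top 498 h [402.5 208.9] [[385.0, 203.9], [417.4, 198.1], [420.1, 213.8], [387.8, 219.5]]
bolt top 271 h [371.2 214.3] [[358.3, 217.2], [367.3, 201.7], [383.8, 211.3], [374.8, 226.8]]
bolt side 143 h [353.4 201.6] [[341.7, 204.5], [343.9, 194.1], [364.7, 198.5], [362.5, 208.9]]
bolt side 78 h [340.1 211.9] [[330.5, 214.1], [330.8, 208.8], [349.8, 209.8], [349.5, 215.1]]
wslot tri [0.5609 0.3003 0.0374] e 1.4 top [0.5573 0.2969] side [0.5551 0.3077]
wpock tri [0.4776 0.2904 0.0142] e 0.6 top [0.4772 0.2903] side [0.481  0.2885]
bslot tri [ 0.5601 -0.2835  0.0395] e 0.6 top [ 0.5575 -0.283 ] side [ 0.556  -0.2728]
bround tri [ 0.4757 -0.2488  0.0126] e 0.1 top [ 0.4755 -0.2491] side [ 0.4767 -0.2499]
bobl tri [ 0.4794 -0.3322  0.0142] e 0.3 top [ 0.479  -0.3333] side [ 0.4826 -0.3369]
wrib tri [ 5.534e-01 -3.000e-04  8.890e-02] e 0.7 top [5.547e-01 4.000e-04] side [ 5.516e-01 -3.000e-04]
nrib tri [ 0.6106 -0.0039  0.0895] e 0.2 top [ 0.6103 -0.0042] side [ 0.6121 -0.0048]
lbush tri [ 0.4544 -0.1104  0.0645] e 0.1 top [ 0.4548 -0.1111] side [ 0.4598 -0.1194]
cbush tri [0.4425 0.1005 0.0292] e 0.1 top [0.4428 0.1007] side [0.4435 0.0988]
bolt tri [0.4561 0.0069 0.0141] e 0.5 top [0.4572 0.0074] side [0.4562 0.0049]
btail tri [0.4616 0.0427 0.0113] e 0.4 top [0.4625 0.0431] side [0.4622 0.0406]
bhead tri [ 0.4501 -0.0291  0.0178] e 0.9 top [ 0.4524 -0.0283] side [ 0.452  -0.0361]
wrib dir -96.9 0.0645
wstrip1 dir -78.7 0.0925
wstrip2 dir -78.7 0.09
bstrip1 dir -88.0 0.0609
wcorn dir -81.6 0.1216
wcorn2 dir -83.7 0.1241
wside dir 8.1 0.1562
bcorn dir -86.7 0.1722
bcorn2 dir -86.2 0.1744
bside dir 3.5 0.152
bside2 dir 2.7 0.1533
```

```bash
cat > go.py <<'E'
import sys,numpy as np
from station import r
from scipy.spatial.transform import Rotation as Ro
# usage: go.py x y z phi  (TCP target; tool pointing down, tool y at phi deg in world) repeated; each from the previous target
s=r.sense();R=np.array(s["ee_rot"]);p=np.array(s["tcp_pos"])
print("t",round(s["time_s"],1),"tcp",p.round(4),"phi",np.degrees(np.arctan2(R[1,1],R[0,1])).round(1),"w",round(s["gripper_width"],3),"gf",np.round(s["gripper_force"],1),"F",np.round(s["wrist_force"],1),"q",np.round(s["joints"],0))
a=list(map(float,sys.argv[1:]))
for i in range(0,len(a),4):
    x,y,z,f=a[i:i+4];f=np.radians(f);Y=np.array([np.cos(f),np.sin(f),0]);Z=np.array([0,0,-1.]);T=np.c_[np.cross(Y,Z),Y,Z]
    print("xyz",(R.T@(np.array([x,y,z])-p)*1000).round(1),"ang",Ro.from_matrix(R.T@T).as_rotvec().round(3))
    R=T;p=np.array([x,y,z])
E
python3 go.py .4545 -.111 .15 106 .4545 -.111 .048 106
```

```text
t 0.1 tcp [ 0.1767 -0.599   0.2466] phi 106.4 w 0.999 gf 0.0 F [ 0.1 -1.   0.1] q [-59.  22.   0.  -0. -68. -15.]
xyz [-404.5  389.3   97.3] ang [ 0.002 -0.     0.007]
xyz [  0.   0. 102.] ang [0. 0. 0.]
```

{"name": "move_arm", "arguments": {
  "series": [
    {"grip": 0.75,"xyz": [-404,389,20],"angular": [0,0,0]},
    {"grip": 0.75,"xyz": [-404,389,20],"angular": [0,0,0]},
    {"grip": 0.75,"xyz": [-404,389,20],"angular": [0,0,0]},
    {"grip": 0.75,"xyz": [-404,389,20],"angular": [0,0,0]},
    {"grip": 0.75,"xyz": [-404,389,20],"angular": [0,0,0]},
    {"grip": 0.75,"xyz": [-404,389,20],"angular": [0,0,0]},
    {"grip": 0.75,"xyz": [-404,389,20],"angular": [0,0,0]},
    {"grip": 0.75,"xyz": [-404,389,20],"angular": [0,0,0]},
    {"grip": 0.75,"xyz": [-404,389,20],"angular": [0,0,0]},
    {"grip": 0.75,"xyz": [-404,389,20],"angular": [0,0,0]}
  ]
}}

```text
time_s: 1.1
tcp_pos: [0.4244, -0.1632, 0.2297]
ee_rot: [[-0.959, -0.283, 0.0], [-0.283, 0.959, 0.0], [-0.0, 0.0, -1.0]]
wrist_force: [0.7, -0.8, 0.1]
gripper_width: 0.749
gripper_force: 0.0
```

```bash
python3 go.py .4545 -.111 .12 106 .4545 -.111 .042 106
```

```text
t 1.1 tcp [ 0.4244 -0.1632  0.2297] phi 106.4 w 0.749 gf 0.0 F [ 0.7 -0.8  0.1] q [ -0.   6. -24.  -0. -60. -73.]
xyz [-43.7  41.5 109.7] ang [0.    0.    0.008]
xyz [ 0.  0. 78.] ang [0. 0. 0.]
```

{"name": "move_arm", "arguments": {
  "series": [
    {"grip": 0.75,"xyz": [-44,41,40],"angular": [0,0,0]},
    {"grip": 0.75,"xyz": [-44,41,80],"angular": [0,0,0]},
    {"grip": 0.75,"xyz": [-44,41,120],"angular": [0,0,0]},
    {"grip": 0.75,"xyz": [-44,41,150],"angular": [0,0,0]},
    {"grip": 0.75,"xyz": [-44,41,170],"angular": [0,0,0]},
    {"grip": 0.75,"xyz": [-44,41,182],"angular": [0,0,0]},
    {"grip": 0.75,"xyz": [-44,41,182],"angular": [0,0,0]},
    {"grip": 0.75,"xyz": [-44,41,182],"angular": [0,0,0]}
  ]
}}

```text
time_s: 1.9
tcp_pos: [0.4547, -0.1134, 0.0478]
ee_rot: [[-0.959, -0.283, -0.0], [-0.283, 0.959, -0.0], [0.0, -0.0, -1.0]]
wrist_force: [-0.0, 0.1, -0.1]
gripper_width: 0.746
gripper_force: 0.0
```

{"name": "move_arm", "arguments": {
  "series": [
    {"grip": 0.3,"xyz": [0,0,0],"angular": [0,0,0]},
    {"grip": 0.3,"xyz": [0,0,0],"angular": [0,0,0]},
    {"grip": 0.3,"xyz": [0,0,0],"angular": [0,0,0]},
    {"grip": 0.3,"xyz": [0,0,0],"angular": [0,0,0]},
    {"grip": 0.3,"xyz": [0,0,0],"angular": [0,0,0]},
    {"grip": 0.3,"xyz": [0,0,0],"angular": [0,0,0]},
    {"grip": 0.3,"xyz": [0,0,0],"angular": [0,0,0]},
    {"grip": 0.3,"xyz": [0,0,0],"angular": [0,0,0]}
  ]
}}

```text
time_s: 2.7
tcp_pos: [0.4548, -0.1134, 0.048]
ee_rot: [[-0.959, -0.283, 0.0], [-0.283, 0.959, -0.0], [-0.0, -0.0, -1.0]]
wrist_force: [-1.2, 1.1, 4.2]
gripper_width: 0.417
gripper_force: 30.0
```

```bash
python3 go.py .4545 -.111 .2 106 .4772 .2903 .2 106
```

```text
t 2.7 tcp [ 0.4548 -0.1134  0.048 ] phi 106.4 w 0.417 gf 30.0 F [-1.2  1.1  4.2] q [  6.  22. -35.   0. -33. -79.]
xyz [  -0.5    2.3 -152. ] ang [-0.     0.     0.008]
xyz [-132.4  379.5    0. ] ang [0. 0. 0.]
```

{"name": "move_arm", "arguments": {
  "series": [
    {"grip": 0.3,"xyz": [0,2,-40],"angular": [0,0,0]},
    {"grip": 0.3,"xyz": [0,2,-80],"angular": [0,0,0]},
    {"grip": 0.3,"xyz": [0,2,-120],"angular": [0,0,0]},
    {"grip": 0.3,"xyz": [-20,40,-150],"angular": [0,0,0]},
    {"grip": 0.3,"xyz": [-34,80,-150],"angular": [0,0,0]},
    {"grip": 0.3,"xyz": [-48,120,-150],"angular": [0,0,0]},
    {"grip": 0.3,"xyz": [-62,160,-150],"angular": [0,0,0]},
    {"grip": 0.3,"xyz": [-76,200,-150],"angular": [0,0,0]},
    {"grip": 0.3,"xyz": [-90,240,-150],"angular": [0,0,0]},
    {"grip": 0.3,"xyz": [-104,280,-150],"angular": [0,0,0]}
  ]
}}

```text
time_s: 3.7
tcp_pos: [0.4741, 0.1858, 0.1964]
ee_rot: [[-0.959, -0.283, -0.002], [-0.283, 0.959, -0.001], [0.003, -0.0, -1.0]]
wrist_force: [0.5, -0.0, -2.9]
gripper_width: 0.415
gripper_force: 30.0
```

```bash
python3 go.py .4772 .2903 .2 106 .4772 .2903 .06 106
```

```text
t 3.7 tcp [0.4741 0.1858 0.1964] phi 106.4 w 0.415 gf 30.0 F [ 0.5 -0.  -2.9] q [  40.   14.  -20.   -0.  -57. -113.]
xyz [-32.5  99.3  -3.7] ang [-0.    -0.003  0.007]
xyz [  0.   0. 140.] ang [0. 0. 0.]
```

{"name": "move_arm", "arguments": {
  "series": [
    {"grip": 0.3,"xyz": [-16,49,-2],"angular": [0,0,0]},
    {"grip": 0.3,"xyz": [-32,97,0],"angular": [0,0,0]},
    {"grip": 0.3,"xyz": [-32,97,30],"angular": [0,0,0]},
    {"grip": 0.3,"xyz": [-32,97,70],"angular": [0,0,0]},
    {"grip": 0.3,"xyz": [-32,97,100],"angular": [0,0,0]},
    {"grip": 0.3,"xyz": [-32,97,110],"angular": [0,0,0]},
    {"grip": 0.3,"xyz": [-32,97,110],"angular": [0,0,0]}
  ]
}}

```text
time_s: 4.4
tcp_pos: [0.4775, 0.2855, 0.0856]
ee_rot: [[-0.959, -0.283, -0.004], [-0.283, 0.959, -0.004], [0.005, -0.003, -1.0]]
wrist_force: [0.2, 0.3, -2.7]
gripper_width: 0.413
gripper_force: 30.0
```

```bash
python3 go.py .4772 .2903 .0575 106; python3 - <<'E'
from station import r
import cv2,pickle
b=[]
for n,(x,y,w,h) in(("side",(110,240,140,105)),("top",(110,170,140,105))):
    c=r.capture(n);pickle.dump(c,open(n+"1.pkl","wb"));b.append(cv2.resize(c["img"][y:y+h,x:x+w],(400,300),interpolation=3))
cv2.imwrite("pics/b1.png",cv2.hconcat(b)[:,:,::-1])
E
```

```text
t 4.4 tcp [0.4775 0.2855 0.0856] phi 106.4 w 0.413 gf 30.0 F [ 0.2  0.3 -2.7] q [  48.   25.  -21.   -0.  -44. -121.]
xyz [-1.2  4.7 28.1] ang [-0.003 -0.004  0.007]
```

View pics/b1.png

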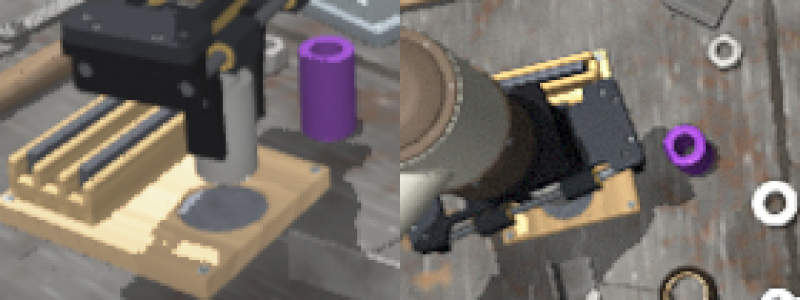

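The bush hangs over the pocket with its foot at about (225,165) in the side crop and the pocket at (222,208). Now I'll lower and release it.

{"name": "move_arm", "arguments": {
  "series": [
    {"grip": 0.3,"xyz": [-1,4,10],"angular": [0,0,0]},
    {"grip": 0.3,"xyz": [-1,4,20],"angular": [0,0,0]},
    {"grip": 0.3,"xyz": [-1,4,26],"angular": [0,0,0]},
    {"grip": 0.3,"xyz": [-1,4,29],"angular": [0,0,0]},
    {"grip": 0.3,"xyz": [-1,4,29],"angular": [0,0,0]},
    {"grip": 0.65,"xyz": [-1,4,29],"angular": [0,0,0]},
    {"grip": 0.65,"xyz": [-1,4,29],"angular": [0,0,0]},
    {"grip": 0.65,"xyz": [-1,4,29],"angular": [0,0,0]},
    {"grip": 0.65,"xyz": [-1,4,29],"angular": [0,0,0]},
    {"grip": 0.65,"xyz": [-1,4,29],"angular": [0,0,0]}
  ]
}}

```text
time_s: 5.5
tcp_pos: [0.4784, 0.2909, 0.0591]
ee_rot: [[-0.959, -0.283, 0.001], [-0.283, 0.959, 0.001], [-0.001, 0.0, -1.0]]
wrist_force: [0.4, -0.3, -0.1]
gripper_width: 0.642
gripper_force: 0.0
```

```bash
python3 go.py .4772 .2903 .2 106 .553 0 .2 174 .554 0 .0775 174
```

```text
t 5.5 tcp [0.4784 0.2909 0.0591] phi 106.4 w 0.642 gf 0.0 F [ 0.4 -0.3 -0.1] q [  48.   28.  -22.    0.  -41. -121.]
xyz [   1.2   -0.2 -140.9] ang [0.    0.001 0.008]
xyz [   7.2 -299.9    0. ] ang [ 0.     0.    -1.187]
xyz [-1.000e-01 -1.000e+00  1.225e+02] ang [0. 0. 0.]
```

{"name": "move_arm", "arguments": {
  "series": [
    {"grip": 0.65,"xyz": [0,0,-40],"angular": [0,0,0]},
    {"grip": 0.65,"xyz": [0,0,-90],"angular": [0,0,0]},
    {"grip": 0.6,"xyz": [0,0,-140],"angular": [0,0,0]},
    {"grip": 0.5,"xyz": [2,-45,-140],"angular": [0,0,-0.14]},
    {"grip": 0.5,"xyz": [3,-90,-140],"angular": [0,0,-0.28]},
    {"grip": 0.5,"xyz": [4,-135,-140],"angular": [0,0,-0.42]},
    {"grip": 0.5,"xyz": [6,-180,-140],"angular": [0,0,-0.56]},
    {"grip": 0.5,"xyz": [7,-225,-140],"angular": [0,0,-0.7]},
    {"grip": 0.5,"xyz": [8,-265,-140],"angular": [0,0,-0.84]},
    {"grip": 0.5,"xyz": [8,-299,-140],"angular": [0,0,-0.98]}
  ]
}}

```text
time_s: 6.5
tcp_pos: [0.5553, -0.0003, 0.199]
ee_rot: [[-0.294, -0.956, 0.0], [-0.956, 0.294, 0.0], [-0.0, -0.0, -1.0]]
wrist_force: [0.7, 0.2, -0.4]
gripper_width: 0.502
gripper_force: 0.0
```

{"name": "move_arm", "arguments": {
  "series": [
    {"grip": 0.5,"xyz": [0,0,0],"angular": [0,0,-0.14]},
    {"grip": 0.5,"xyz": [0,0,10],"angular": [0,0,-0.21]},
    {"grip": 0.5,"xyz": [0,0,40],"angular": [0,0,-0.21]},
    {"grip": 0.5,"xyz": [0,0,60],"angular": [0,0,-0.21]},
    {"grip": 0.5,"xyz": [0,0,60],"angular": [0,0,-0.21]},
    {"grip": 0.5,"xyz": [0,0,60],"angular": [0,0,-0.21]}
  ]
}}

```text
time_s: 7.1
tcp_pos: [0.5555, 0.0017, 0.1391]
ee_rot: [[-0.093, -0.996, 0.0], [-0.996, 0.093, -0.0], [0.0, -0.0, -1.0]]
wrist_force: [0.1, 0.3, 0.5]
gripper_width: 0.5
gripper_force: 0.0
```

```bash
python3 go.py .554 0 .0775 174; python3 - <<'E'
from station import r
import cv2,pickle
b=[]
for n,(x,y,w,h) in(("side",(190,160,140,105)),("top",(220,140,140,105))):
    c=r.capture(n);pickle.dump(c,open(n+"2.pkl","wb"));b.append(cv2.resize(c["img"][y:y+h,x:x+w],(400,300),interpolation=3))
cv2.imwrite("pics/b2.png",cv2.hconcat(b)[:,:,::-1])
E
```

```text
t 7.1 tcp [0.5555 0.0017 0.1391] phi 174.6 w 0.5 gf 0.0 F [0.1 0.3 0.5] q [ 17.  21. -18.   0. -51. -22.]
xyz [ 1.8  1.4 61.6] ang [-0.    -0.     0.011]
```

View pics/b2.png

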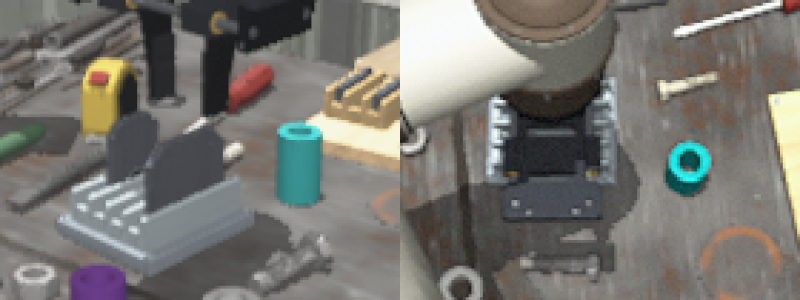

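The side crop shows the fingertips at (163,100) and (213,112), straddling the wide rib's top at (190,133). Descending.

{"name": "move_arm", "arguments": {
  "series": [
    {"grip": 0.5,"xyz": [2,1,20],"angular": [0,0,0.01]},
    {"grip": 0.5,"xyz": [2,1,40],"angular": [0,0,0.01]},
    {"grip": 0.5,"xyz": [2,1,55],"angular": [0,0,0.01]},
    {"grip": 0.5,"xyz": [2,1,62],"angular": [0,0,0.01]},
    {"grip": 0.5,"xyz": [2,1,62],"angular": [0,0,0.01]},
    {"grip": 0.5,"xyz": [2,1,62],"angular": [0,0,0.01]}
  ]
}}

```text
time_s: 7.8
tcp_pos: [0.5548, 0.0, 0.0778]
ee_rot: [[-0.103, -0.995, 0.002], [-0.995, 0.103, 0.0], [-0.001, -0.002, -1.0]]
wrist_force: [-0.6, 0.4, -0.0]
gripper_width: 0.501
gripper_force: 0.0
```

{"name": "move_arm", "arguments": {
  "series": [
    {"grip": 0.3,"xyz": [0,0,0],"angular": [0,0,0]},
    {"grip": 0.2,"xyz": [0,0,0],"angular": [0,0,0]},
    {"grip": 0.03,"xyz": [0,0,0],"angular": [0,0,0]},
    {"grip": 0.03,"xyz": [0,0,0],"angular": [0,0,0]},
    {"grip": 0.03,"xyz": [0,0,0],"angular": [0,0,0]},
    {"grip": 0.03,"xyz": [0,0,0],"angular": [0,0,0]},
    {"grip": 0.03,"xyz": [0,0,0],"angular": [0,0,0]},
    {"grip": 0.03,"xyz": [0,0,0],"angular": [0,0,0]}
  ]
}}

```text
time_s: 8.6
tcp_pos: [0.5554, -0.0, 0.077]
ee_rot: [[-0.104, -0.995, 0.003], [-0.995, 0.104, 0.0], [-0.001, -0.003, -1.0]]
wrist_force: [5.7, -1.4, -1.7]
gripper_width: 0.086
gripper_force: 30.0
```

```bash
python3 go.py .5551 0 .21 174 .5595 .301 .21 187.5 .5595 .301 .14 187.5
```

```text
t 8.6 tcp [ 0.5554 -0.      0.077 ] phi 174.0 w 0.086 gf 30.0 F [ 5.7 -1.4 -1.7] q [ 17.  26. -22.   0. -42. -23.]
xyz [-1.00e-01 -1.00e-01 -1.33e+02] ang [-0.003  0.001  0.001]
xyz [-299.8   27.1    0. ] ang [ 0.     0.    -0.236]
xyz [ 0.  0. 70.] ang [0. 0. 0.]
```

{"name": "move_arm", "arguments": {
  "series": [
    {"grip": 0.03,"xyz": [0,0,-20],"angular": [0,0,0]},
    {"grip": 0.03,"xyz": [0,0,-50],"angular": [0,0,0]},
    {"grip": 0.03,"xyz": [0,0,-90],"angular": [0,0,0]},
    {"grip": 0.03,"xyz": [-10,1,-120],"angular": [0,0,0]},
    {"grip": 0.03,"xyz": [-45,4,-133],"angular": [0,0,-0.04]},
    {"grip": 0.03,"xyz": [-90,8,-133],"angular": [0,0,-0.08]},
    {"grip": 0.03,"xyz": [-135,12,-133],"angular": [0,0,-0.12]},
    {"grip": 0.03,"xyz": [-180,16,-133],"angular": [0,0,-0.16]},
    {"grip": 0.03,"xyz": [-225,20,-133],"angular": [0,0,-0.2]},
    {"grip": 0.03,"xyz": [-270,24,-133],"angular": [0,0,-0.236]}
  ]
}}

```text
time_s: 9.6
tcp_pos: [0.5559, 0.2717, 0.2082]
ee_rot: [[0.133, -0.991, -0.005], [-0.991, -0.133, -0.003], [0.002, 0.006, -1.0]]
wrist_force: [0.8, -0.7, -2.0]
gripper_width: 0.093
gripper_force: 30.0
```

{"name": "move_arm", "arguments": {
  "series": [
    {"grip": 0.03,"xyz": [-20,7,0],"angular": [0,0,0]},
    {"grip": 0.03,"xyz": [-30,9,10],"angular": [0,0,0]},
    {"grip": 0.03,"xyz": [-30,9,40],"angular": [0,0,0]},
    {"grip": 0.03,"xyz": [-30,9,70],"angular": [0,0,0]},
    {"grip": 0.03,"xyz": [-30,9,80],"angular": [0,0,0]},
    {"grip": 0.03,"xyz": [-30,9,80],"angular": [0,0,0]},
    {"grip": 0.03,"xyz": [-30,9,80],"angular": [0,0,0]}
  ]
}}

```text
time_s: 10.3
tcp_pos: [0.5458, 0.2992, 0.1305]
ee_rot: [[0.131, -0.991, 0.001], [-0.991, -0.131, 0.0], [0.0, -0.001, -1.0]]
wrist_force: [1.0, 0.2, -2.3]
gripper_width: 0.087
gripper_force: 30.0
```

```bash
python3 go.py .5595 .301 .077 187.5; python3 - <<'E'
from station import r
import cv2,pickle
b=[]
for n,(x,y,w,h) in(("side",(95,215,140,105)),("top",(110,170,140,105))):
    c=r.capture(n);pickle.dump(c,open(n+"3.pkl","wb"));b.append(cv2.resize(c["img"][y:y+h,x:x+w],(400,300),interpolation=3))
cv2.imwrite("pics/b3.png",cv2.resize(b[0],(800,600),interpolation=3)[:,:,::-1])
E
```

```text
t 10.3 tcp [0.5458 0.2992 0.1305] phi -172.4 w 0.087 gf 30.0 F [ 1.   0.2 -2.3] q [ 44.  28.  -9.   0. -54. -36.]
xyz [ -0.  -13.7  53.5] ang [-0.001 -0.     0.001]
```

View pics/b3.png

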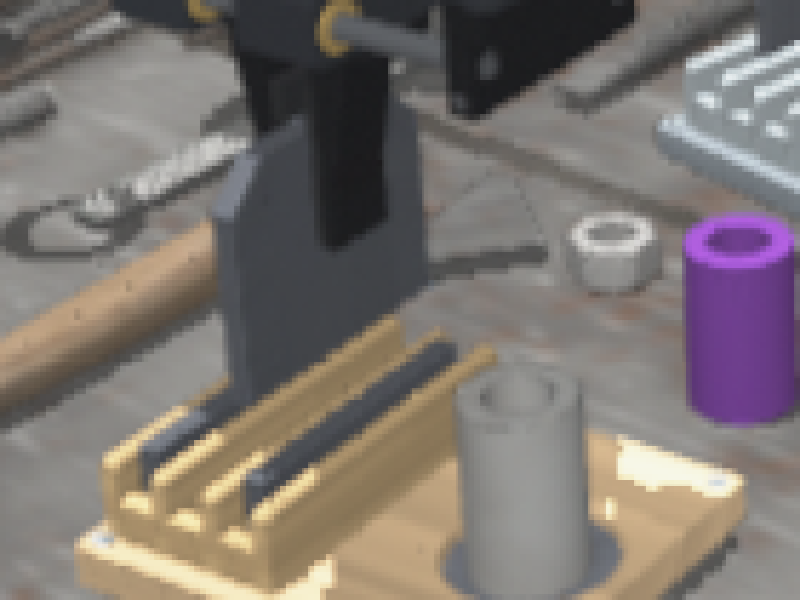

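The bush stands in the pocket. The rib hangs about 14 mm short of the middle slot in x, over the near strip. I'll shift it, lower it to just above the fins and look again.

{"name": "move_arm", "arguments": {
  "series": [
    {"grip": 0.03,"xyz": [0,-10,0],"angular": [0,0,0]},
    {"grip": 0.03,"xyz": [0,-14,5],"angular": [0,0,0]},
    {"grip": 0.03,"xyz": [0,-14,16],"angular": [0,0,0]},
    {"grip": 0.03,"xyz": [0,-14,18],"angular": [0,0,0]},
    {"grip": 0.03,"xyz": [0,-14,18],"angular": [0,0,0]}
  ]
}}

```text
time_s: 10.9
tcp_pos: [0.5585, 0.3007, 0.1104]
ee_rot: [[0.131, -0.991, -0.002], [-0.991, -0.131, -0.002], [0.001, 0.002, -1.0]]
wrist_force: [0.3, 0.4, -2.6]
gripper_width: 0.09
gripper_force: 30.0
```

```bash
python3 go.py .5595 .301 .077 187.5; python3 - <<'E'
from station import r
import cv2,pickle
b=[]
for n,(x,y,w,h) in(("side",(95,235,100,75)),("top",(120,170,100,75))):
    c=r.capture(n);pickle.dump(c,open(n+"4.pkl","wb"));b.append(cv2.resize(c["img"][y:y+h,x:x+w],(800,600),interpolation=3))
cv2.imwrite("pics/b4.png",b[0][:,:,::-1])
E
```

```text
t 10.9 tcp [0.5585 0.3007 0.1104] phi -172.4 w 0.09 gf 30.0 F [ 0.3  0.4 -2.6] q [ 43.  30.  -8.  -0. -52. -35.]
xyz [-0.2 -1.1 33.4] ang [ 0.002 -0.001  0.001]
```

View pics/b4.png

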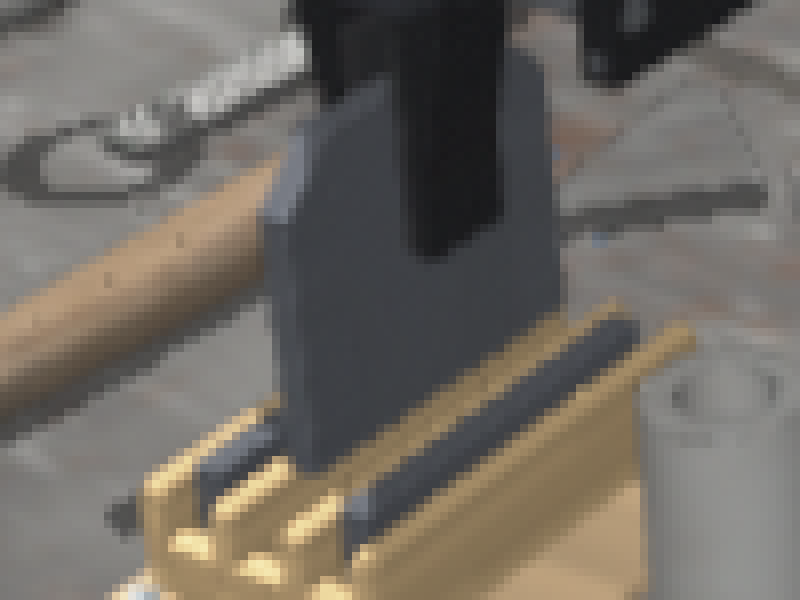

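```bash
python3 - <<'E'
from h import *
s=load("side4");t=load("top4")
pic=lambda uv:((np.array(uv)+.5-[95,235])*8-.5).round(0)
a=np.radians(7.6);X=np.array([np.cos(a),np.sin(a),0]);Y=np.array([-np.sin(a),np.cos(a),0])
tc=np.array([.5585,.3007,0])
for dx in(-.004,.004): print("rib bottom +y corner",dx,pic(proj(s,tc+X*dx+Y*.04+[0,0,.0474])), "side corner z.085",pic(proj(s,tc+X*dx+Y*.04+[0,0,.0474+.061])))
b=np.radians(7.5);X=np.array([np.cos(b),np.sin(b),0]);Y=np.array([-np.sin(b),np.cos(b),0]);sl=np.array([.5595,.301,.042])
for nm,d in(("fin3 near",-.0125),("fin3 far",-.0065),("fin2 near",.0065),("fin2 far",.0125)):
    print(nm,[pic(proj(s,sl+X*d+Y*e)).tolist() for e in(.04,.05,-.03)])
E
python3 - <<'E'
import pickle,cv2,numpy as np
c=pickle.load(open("side4.pkl","rb"))["img"]
cv2.imwrite("pics/b5.png",cv2.resize(c[283:313,112:152],(800,600),interpolation=3)[:,:,::-1])
E
```

```text
rib bottom +y corner -0.004 [323. 475.] side corner z.085 [293. 217.]
rib bottom +y corner 0.004 [294. 464.] side corner z.085 [263. 207.]
fin3 near [[352.0, 507.0], [318.0, 531.0], [571.0, 353.0]]
fin3 far [[330.0, 499.0], [296.0, 523.0], [550.0, 346.0]]
fin2 near [[283.0, 482.0], [249.0, 505.0], [504.0, 331.0]]
fin2 far [[261.0, 475.0], [227.0, 498.0], [483.0, 325.0]]
```

View pics/b5.png

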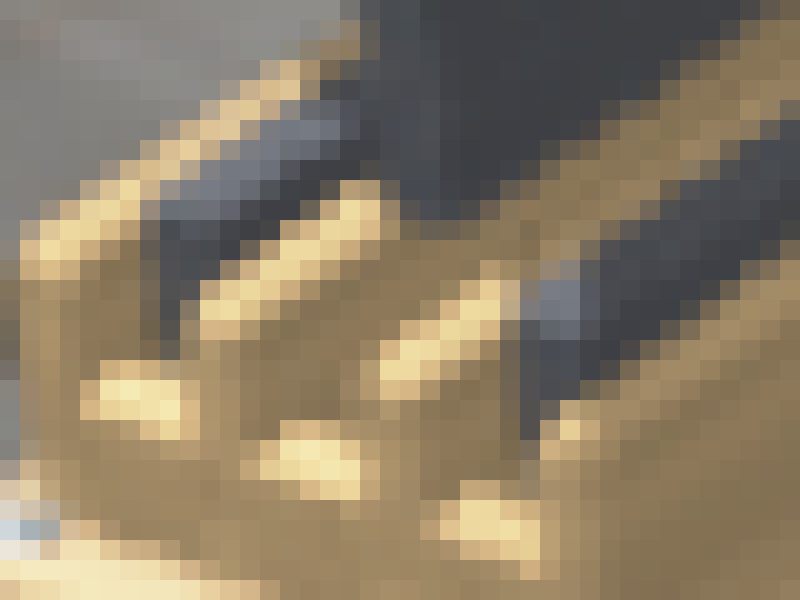

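The predicted rib corner (323,475) matches the picture at (320,472). The fins appear about 6 crop-pixels farther back than predicted, so the slot is at x≈0.561. I'll shift 2.5 mm and lower it in stages.

{"name": "move_arm", "arguments": {
  "series": [
    {"grip": 0.03,"xyz": [0,-2.5,0],"angular": [0,0,0]},
    {"grip": 0.03,"xyz": [0,-2.5,0],"angular": [0,0,0]},
    {"grip": 0.03,"xyz": [0,-2.5,4],"angular": [0,0,0]},
    {"grip": 0.03,"xyz": [0,-2.5,8],"angular": [0,0,0]},
    {"grip": 0.03,"xyz": [0,-2.5,12],"angular": [0,0,0]},
    {"grip": 0.03,"xyz": [0,-2.5,12],"angular": [0,0,0]}
  ]
}}

```text
time_s: 11.6
tcp_pos: [0.5611, 0.3012, 0.0987]
ee_rot: [[0.131, -0.991, -0.002], [-0.991, -0.131, -0.001], [0.001, 0.002, -1.0]]
wrist_force: [0.2, -0.7, -3.3]
gripper_width: 0.092
gripper_force: 30.0
```

```bash
python3 go.py .561 .301 .0775 187.5
```

```text
t 11.6 tcp [0.5611 0.3012 0.0987] phi -172.5 w 0.092 gf 30.0 F [ 0.2 -0.7 -3.3] q [ 43.  31.  -8.  -0. -51. -35.]
xyz [ 0.1  0.1 21.2] ang [ 0.002 -0.001  0.001]
```

No contact with the tip 6 mm inside the fins, so I'll keep going.

{"name": "move_arm", "arguments": {
  "series": [
    {"grip": 0.03,"xyz": [0,0,6],"angular": [0,0,0]},
    {"grip": 0.03,"xyz": [0,0,12],"angular": [0,0,0]},
    {"grip": 0.03,"xyz": [0,0,17],"angular": [0,0,0]},
    {"grip": 0.03,"xyz": [0,0,20],"angular": [0,0,0]},
    {"grip": 0.03,"xyz": [0,0,20],"angular": [0,0,0]},
    {"grip": 0.03,"xyz": [0,0,20],"angular": [0,0,0]}
  ]
}}

```text
time_s: 12.2
tcp_pos: [0.5617, 0.3016, 0.0797]
ee_rot: [[0.132, -0.991, 0.0], [-0.991, -0.132, -0.0], [0.0, -0.0, -1.0]]
wrist_force: [-0.1, -0.2, -2.2]
gripper_width: 0.094
gripper_force: 30.0
```

{"name": "move_arm", "arguments": {
  "series": [
    {"grip": 0.03,"xyz": [0,0,2],"angular": [0,0,0]},
    {"grip": 0.03,"xyz": [0,0,2],"angular": [0,0,0]},
    {"grip": 0.4,"xyz": [0,0,2],"angular": [0,0,0]},
    {"grip": 0.4,"xyz": [0,0,2],"angular": [0,0,0]},
    {"grip": 0.4,"xyz": [0,0,2],"angular": [0,0,0]},
    {"grip": 0.4,"xyz": [0,0,2],"angular": [0,0,0]},
    {"grip": 0.4,"xyz": [0,0,2],"angular": [0,0,0]},
    {"grip": 0.4,"xyz": [0,0,-30],"angular": [0,0,0]},
    {"grip": 0.5,"xyz": [0,0,-75],"angular": [0,0,0]},
    {"grip": 0.6,"xyz": [0,0,-120],"angular": [0,0,0]}
  ]
}}

```text
time_s: 13.2
tcp_pos: [0.5613, 0.3013, 0.2007]
ee_rot: [[0.132, -0.991, -0.001], [-0.991, -0.132, -0.001], [0.001, 0.001, -1.0]]
wrist_force: [1.4, 0.8, 0.5]
gripper_width: 0.505
gripper_force: 0.0
```

```bash
python3 go.py .4427 .1005 .2 135 .4427 .1005 .1 135 .4427 .1005 .0335 135
```

```text
t 13.2 tcp [0.5613 0.3013 0.2007] phi -172.4 w 0.505 gf 0.0 F [1.4 0.8 0.5] q [ 43.  25.  -2.   0. -63. -35.]
xyz [183.4 144.    1. ] ang [ 0.001 -0.002  0.918]
xyz [  0.   0. 100.] ang [0. 0. 0.]
xyz [ 0.   0.  66.5] ang [0. 0. 0.]
```

{"name": "move_arm", "arguments": {
  "series": [
    {"grip": 0.7,"xyz": [35,28,0],"angular": [0,0,0]},
    {"grip": 0.7,"xyz": [70,56,0],"angular": [0,0,0]},
    {"grip": 0.7,"xyz": [105,84,0],"angular": [0,0,0]},
    {"grip": 0.7,"xyz": [140,112,0],"angular": [0,0,0]},
    {"grip": 0.7,"xyz": [170,134,20],"angular": [0,0,0]},
    {"grip": 0.7,"xyz": [183,144,50],"angular": [0,0,0]},
    {"grip": 0.7,"xyz": [183,144,90],"angular": [0,0,0]},
    {"grip": 0.7,"xyz": [183,144,110],"angular": [0,0,0]},
    {"grip": 0.7,"xyz": [183,144,120],"angular": [0,0,0]},
    {"grip": 0.7,"xyz": [183,144,120],"angular": [0,0,0]}
  ]
}}

```text
time_s: 14.2
tcp_pos: [0.4426, 0.101, 0.079]
ee_rot: [[0.132, -0.991, -0.002], [-0.991, -0.132, -0.001], [0.001, 0.002, -1.0]]
wrist_force: [0.1, -0.2, 0.1]
gripper_width: 0.7
gripper_force: 0.0
```

```bash
python3 go.py .4427 .1005 .033 187.5; python3 - <<'E'
from station import r
import cv2,pickle
b=[]
for n,(x,y,w,h) in(("side",(95,210,200,150)),("top",(120,170,100,75))):
    c=r.capture(n);pickle.dump(c,open(n+"6.pkl","wb"));b.append(cv2.resize(c["img"][y:y+h,x:x+w],(400,300),interpolation=3))
cv2.imwrite("pics/b6.png",cv2.hconcat(b)[:,:,::-1])
E
```

```text
t 14.2 tcp [0.4426 0.101  0.079 ] phi -172.4 w 0.7 gf 0.0 F [ 0.1 -0.2  0.1] q [ 33.  18. -35.   0. -37. -26.]
xyz [ 0.5 -0.1 46. ] ang [ 0.002 -0.001  0.001]
```

View pics/b6.png

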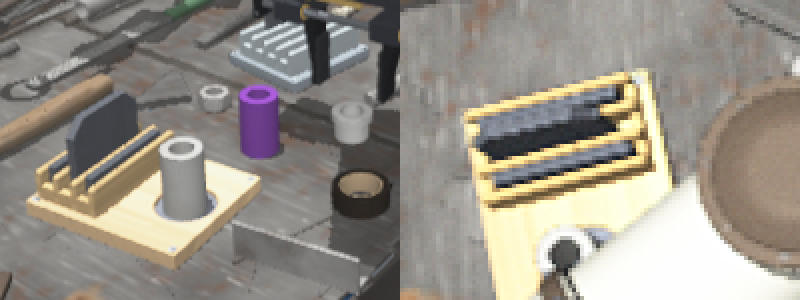

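The weld kit is complete: the rib stands in the middle slot and the bush in its pocket. The fingers (318,80) and (387,95) straddle the collared bush at (352,120).

{"name": "move_arm", "arguments": {
  "series": [
    {"grip": 0.7,"xyz": [0,0,15],"angular": [0,0,0]},
    {"grip": 0.7,"xyz": [0,0,30],"angular": [0,0,0]},
    {"grip": 0.7,"xyz": [0,0,42],"angular": [0,0,0]},
    {"grip": 0.7,"xyz": [0,0,46],"angular": [0,0,0]},
    {"grip": 0.7,"xyz": [0,0,46],"angular": [0,0,0]},
    {"grip": 0.5,"xyz": [0,0,46],"angular": [0,0,0]},
    {"grip": 0.35,"xyz": [0,0,46],"angular": [0,0,0]},
    {"grip": 0.35,"xyz": [0,0,46],"angular": [0,0,0]},
    {"grip": 0.35,"xyz": [0,0,46],"angular": [0,0,0]},
    {"grip": 0.35,"xyz": [0,0,46],"angular": [0,0,0]}
  ]
}}

```text
time_s: 15.3
tcp_pos: [0.4434, 0.1015, 0.0342]
ee_rot: [[0.132, -0.991, 0.001], [-0.991, -0.132, 0.001], [-0.0, -0.001, -1.0]]
wrist_force: [-0.9, 1.0, 3.5]
gripper_width: 0.438
gripper_force: 30.0
```

```bash
python3 go.py .4427 .1005 .2 187.5 .476 -.249 .2 187.5
```

```text
t 15.3 tcp [0.4434 0.1015 0.0342] phi -172.4 w 0.438 gf 30.0 F [-0.9  1.   3.5] q [ 33.  23. -38.   0. -30. -26.]
xyz [   0.8    0.6 -165.8] ang [-0.001  0.     0.001]
xyz [350.9  12.6   0. ] ang [0. 0. 0.]
```

{"name": "move_arm", "arguments": {
  "series": [
    {"grip": 0.35,"xyz": [0,0,-30],"angular": [0,0,0]},
    {"grip": 0.35,"xyz": [0,0,-75],"angular": [0,0,0]},
    {"grip": 0.35,"xyz": [20,1,-110],"angular": [0,0,0]},
    {"grip": 0.35,"xyz": [60,2,-125],"angular": [0,0,0]},
    {"grip": 0.35,"xyz": [105,4,-125],"angular": [0,0,0]},
    {"grip": 0.35,"xyz": [150,6,-125],"angular": [0,0,0]},
    {"grip": 0.35,"xyz": [195,8,-125],"angular": [0,0,0]},
    {"grip": 0.35,"xyz": [240,10,-125],"angular": [0,0,0]},
    {"grip": 0.35,"xyz": [285,12,-125],"angular": [0,0,0]},
    {"grip": 0.35,"xyz": [330,13,-125],"angular": [0,0,0]}
  ]
}}

```text
time_s: 16.3
tcp_pos: [0.4727, -0.2293, 0.1582]
ee_rot: [[0.131, -0.991, -0.001], [-0.991, -0.131, 0.001], [-0.001, 0.001, -1.0]]
wrist_force: [0.4, 0.5, -2.4]
gripper_width: 0.439
gripper_force: 30.0
```

{"name": "move_arm", "arguments": {
  "series": [
    {"grip": 0.35,"xyz": [22,0,0],"angular": [0,0,0]},
    {"grip": 0.35,"xyz": [22,0,30],"angular": [0,0,0]},
    {"grip": 0.35,"xyz": [22,0,60],"angular": [0,0,0]},
    {"grip": 0.35,"xyz": [22,0,80],"angular": [0,0,0]},
    {"grip": 0.35,"xyz": [22,0,85],"angular": [0,0,0]},
    {"grip": 0.35,"xyz": [22,0,85],"angular": [0,0,0]}
  ]
}}

```text
time_s: 16.9
tcp_pos: [0.4758, -0.2493, 0.0729]
ee_rot: [[0.132, -0.991, -0.002], [-0.991, -0.132, 0.0], [-0.001, 0.002, -1.0]]
wrist_force: [0.9, -0.1, -0.8]
gripper_width: 0.435
gripper_force: 30.0
```

```bash
python3 go.py .476 -.249 .0435 187.5
```

```text
t 16.9 tcp [ 0.4758 -0.2493  0.0729] phi -172.4 w 0.435 gf 30.0 F [ 0.9 -0.1 -0.8] q [-10.  25. -24.   0. -41.  18.]
xyz [-0.3 -0.3 29.4] ang [0.002 0.001 0.001]
```

{"name": "move_arm", "arguments": {
  "series": [
    {"grip": 0.35,"xyz": [0,0,10],"angular": [0,0,0]},
    {"grip": 0.35,"xyz": [0,0,20],"angular": [0,0,0]},
    {"grip": 0.35,"xyz": [0,0,26],"angular": [0,0,0]},
    {"grip": 0.35,"xyz": [0,0,29],"angular": [0,0,0]},
    {"grip": 0.35,"xyz": [0,0,29],"angular": [0,0,0]},
    {"grip": 0.35,"xyz": [0,0,29],"angular": [0,0,0]}
  ]
}}

```text
time_s: 17.5
tcp_pos: [0.4766, -0.2495, 0.0449]
ee_rot: [[0.132, -0.991, 0.0], [-0.991, -0.132, -0.0], [0.0, -0.0, -1.0]]
wrist_force: [-0.1, -0.4, -1.9]
gripper_width: 0.437
gripper_force: 30.0
```

{"name": "move_arm", "arguments": {
  "series": [
    {"grip": 0.6,"xyz": [0,0,0],"angular": [0,0,0]},
    {"grip": 0.6,"xyz": [0,0,0],"angular": [0,0,0]},
    {"grip": 0.6,"xyz": [0,0,0],"angular": [0,0,0]},
    {"grip": 0.6,"xyz": [0,0,0],"angular": [0,0,0]},
    {"grip": 0.6,"xyz": [0,0,-30],"angular": [0,0,0]},
    {"grip": 0.6,"xyz": [0,0,-75],"angular": [0,0,0]},
    {"grip": 0.6,"xyz": [0,0,-115],"angular": [0,0,0]}
  ]
}}

```text
time_s: 18.2
tcp_pos: [0.4763, -0.2495, 0.1613]
ee_rot: [[0.132, -0.991, -0.0], [-0.991, -0.132, -0.0], [0.0, 0.0, -1.0]]
wrist_force: [1.1, -0.6, -1.1]
gripper_width: 0.598
gripper_force: 0.0
```

```bash
python3 go.py .4587 .0173 .16 172 .4587 .0173 .0325 172;  python3 - <<'E'
from station import r
from h import *
c=r.capture("side");pickle.dump(c,open("side7.pkl","wb"))
for o in comp(c,(328,185,362,221),lambda H,S,V:(S<45)&(V>150),15): print(round(o['a']),o['c'].round(1),o['box'])
print(proj(c,(.476,-.249,.037)))
E
```

```text
t 18.2 tcp [ 0.4763 -0.2495  0.1613] phi -172.4 w 0.598 gf 0.0 F [ 1.1 -0.6 -1.1] q [-10.  18. -19.   0. -53.  18.]
xyz [-266.8  -17.7    1.3] ang [ 0.    -0.     0.272]
xyz [  0.    0.  127.5] ang [0. 0. 0.]
86 [342.1 195.3] [[331.8, 191.7], [350.7, 188.9], [352.0, 197.8], [333.2, 200.6]]
226 [347.8 204. ] [[333.1, 201.3], [360.2, 193.1], [365.0, 209.2], [338.0, 217.4]]
[341.36611667 203.02018538]
```

{"name": "move_arm", "arguments": {
  "series": [
    {"grip": 0.5,"xyz": [-40,-3,0],"angular": [0,0,0.05]},
    {"grip": 0.5,"xyz": [-85,-6,0],"angular": [0,0,0.1]},
    {"grip": 0.5,"xyz": [-130,-9,0],"angular": [0,0,0.15]},
    {"grip": 0.5,"xyz": [-175,-12,0],"angular": [0,0,0.2]},
    {"grip": 0.5,"xyz": [-220,-15,0],"angular": [0,0,0.25]},
    {"grip": 0.5,"xyz": [-255,-17,10],"angular": [0,0,0.272]},
    {"grip": 0.5,"xyz": [-267,-18,40],"angular": [0,0,0.272]},
    {"grip": 0.5,"xyz": [-267,-18,70],"angular": [0,0,0.272]},
    {"grip": 0.5,"xyz": [-267,-18,85],"angular": [0,0,0.272]},
    {"grip": 0.5,"xyz": [-267,-18,85],"angular": [0,0,0.272]}
  ]
}}

```text
time_s: 19.25
tcp_pos: [0.4575, 0.0173, 0.0728]
ee_rot: [[-0.139, -0.99, -0.005], [-0.99, 0.139, -0.002], [0.002, 0.005, -1.0]]
wrist_force: [-0.7, 0.5, 0.5]
gripper_width: 0.499
gripper_force: 0.0
```

```bash
python3 go.py .459 .0173 .0325 172;  python3 - <<'E'
from station import r
import cv2,pickle
b=[]
for n,(x,y,w,h) in(("side",(245,190,120,90)),("side",(300,165,80,60))):
    c=r.capture(n);pickle.dump(c,open(n+"8.pkl","wb"));b.append(cv2.resize(c["img"][y:y+h,x:x+w],(400,300),interpolation=3))
cv2.imwrite("pics/b8.png",cv2.hconcat(b)[:,:,::-1])
E
```

```text
t 19.2 tcp [0.4575 0.0173 0.0728] phi 172.0 w 0.499 gf 0.0 F [-0.7  0.5  0.5] q [ 23.  19. -35.  -0. -36. -31.]
xyz [-0.3 -1.6 40.3] ang [ 0.005 -0.002 -0.   ]
```

View pics/b8.png

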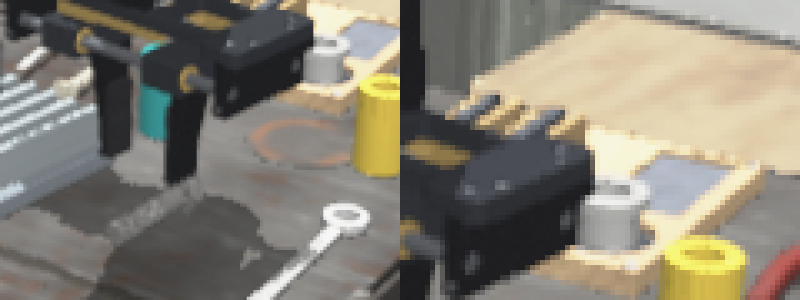

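The collared bush stands in the round pocket at (612,225). The fingers at (113,155) and (180,180) straddle the bolt shank, which lies at about (150,215). Grasping.

{"name": "move_arm", "arguments": {
  "series": [
    {"grip": 0.5,"xyz": [0,-1.5,15],"angular": [0,0,0]},
    {"grip": 0.5,"xyz": [0,-1.5,28],"angular": [0,0,0]},
    {"grip": 0.5,"xyz": [0,-1.5,37],"angular": [0,0,0]},
    {"grip": 0.5,"xyz": [0,-1.5,40],"angular": [0,0,0]},
    {"grip": 0.5,"xyz": [0,-1.5,40],"angular": [0,0,0]},
    {"grip": 0.3,"xyz": [0,-1.5,40],"angular": [0,0,0]},
    {"grip": 0.1,"xyz": [0,-1.5,40],"angular": [0,0,0]},
    {"grip": 0.1,"xyz": [0,-1.5,40],"angular": [0,0,0]},
    {"grip": 0.1,"xyz": [0,-1.5,40],"angular": [0,0,0]},
    {"grip": 0.1,"xyz": [0,-1.5,40],"angular": [0,0,0]}
  ]
}}

```text
time_s: 20.35
tcp_pos: [0.4607, 0.0175, 0.0349]
ee_rot: [[-0.14, -0.99, 0.0], [-0.99, 0.14, 0.0], [-0.0, -0.0, -1.0]]
wrist_force: [-0.1, 0.5, 0.1]
gripper_width: 0.162
gripper_force: 30.0
```

```bash
python3 go.py .459 .0173 .15 172
```

```text
t 20.4 tcp [0.4607 0.0175 0.0349] phi 172.0 w 0.162 gf 30.0 F [-0.1  0.5  0.1] q [ 22.  23. -37.  -0. -30. -30.]
xyz [   0.4    1.6 -115.1] ang [-0.  0. -0.]
```

The grip is only at the shank's upper half (width 14 mm, tips at z≈10 mm), so I'll reopen, go 3.5 mm lower and close again.

{"name": "move_arm", "arguments": {
  "series": [
    {"grip": 0.4,"xyz": [0,0,0],"angular": [0,0,0]},
    {"grip": 0.4,"xyz": [0,0,0],"angular": [0,0,0]},
    {"grip": 0.4,"xyz": [0,0,3.5],"angular": [0,0,0]},
    {"grip": 0.4,"xyz": [0,0,3.5],"angular": [0,0,0]},
    {"grip": 0.1,"xyz": [0,0,3.5],"angular": [0,0,0]},
    {"grip": 0.1,"xyz": [0,0,3.5],"angular": [0,0,0]},
    {"grip": 0.1,"xyz": [0,0,3.5],"angular": [0,0,0]},
    {"grip": 0.1,"xyz": [0,0,3.5],"angular": [0,0,0]},
    {"grip": 0.1,"xyz": [0,0,3.5],"angular": [0,0,0]}
  ]
}}

```text
time_s: 21.25
tcp_pos: [0.4606, 0.0174, 0.0313]
ee_rot: [[-0.14, -0.99, 0.0], [-0.99, 0.14, 0.0], [-0.0, -0.0, -1.0]]
wrist_force: [-0.6, 0.2, 0.2]
gripper_width: 0.166
gripper_force: 30.0
```

```bash
python3 go.py .4606 .0174 .135 172 .479 -.323 .135 183 .479 -.323 .041 183
```

```text
t 21.2 tcp [0.4606 0.0174 0.0313] phi 172.0 w 0.166 gf 30.0 F [-0.6  0.2  0.2] q [ 22.  23. -37.  -0. -30. -30.]
xyz [   0.    -0.  -103.7] ang [-0.  0. -0.]
xyz [334.5 -65.6   0. ] ang [ 0.     0.    -0.192]
xyz [ 0.  0. 94.] ang [0. 0. 0.]
```

{"name": "move_arm", "arguments": {
  "series": [
    {"grip": 0.1,"xyz": [0,0,-20],"angular": [0,0,0]},
    {"grip": 0.1,"xyz": [0,0,-60],"angular": [0,0,0]},
    {"grip": 0.1,"xyz": [0,0,-100],"angular": [0,0,0]},
    {"grip": 0.1,"xyz": [40,-8,-104],"angular": [0,0,-0.03]},
    {"grip": 0.1,"xyz": [83,-16,-104],"angular": [0,0,-0.06]},
    {"grip": 0.1,"xyz": [126,-24,-104],"angular": [0,0,-0.09]},
    {"grip": 0.1,"xyz": [169,-32,-104],"angular": [0,0,-0.12]},
    {"grip": 0.1,"xyz": [212,-40,-104],"angular": [0,0,-0.15]},
    {"grip": 0.1,"xyz": [255,-50,-104],"angular": [0,0,-0.18]},
    {"grip": 0.1,"xyz": [298,-58,-104],"angular": [0,0,-0.192]}
  ]
}}

```text
time_s: 22.25
tcp_pos: [0.476, -0.2875, 0.1348]
ee_rot: [[0.053, -0.999, -0.001], [-0.999, -0.053, 0.0], [-0.001, 0.001, -1.0]]
wrist_force: [1.1, 0.5, -0.8]
gripper_width: 0.17
gripper_force: 30.0
```

```bash
python3 go.py .479 -.323 .135 183 .479 -.323 .041 183
```

```text
t 22.2 tcp [ 0.476  -0.2875  0.1348] phi -177.0 w 0.17 gf 30.0 F [ 1.1  0.5 -0.8] q [-14.  22. -18.  -0. -50.  17.]
xyz [35.6 -1.1 -0.2] ang [0.001 0.001 0.   ]
xyz [ 0.  0. 94.] ang [0. 0. 0.]
```

{"name": "move_arm", "arguments": {
  "series": [
    {"grip": 0.1,"xyz": [34,-1,0],"angular": [0,0,0]},
    {"grip": 0.1,"xyz": [34,-1,20],"angular": [0,0,0]},
    {"grip": 0.1,"xyz": [34,-1,50],"angular": [0,0,0]},
    {"grip": 0.1,"xyz": [34,-1,70],"angular": [0,0,0]},
    {"grip": 0.1,"xyz": [34,-1,75],"angular": [0,0,0]},
    {"grip": 0.1,"xyz": [34,-1,75],"angular": [0,0,0]}
  ]
}}

```text
time_s: 22.85
tcp_pos: [0.4786, -0.3195, 0.0594]
ee_rot: [[0.052, -0.999, -0.002], [-0.999, -0.052, 0.001], [-0.001, 0.002, -1.0]]
wrist_force: [-0.1, 0.2, -1.4]
gripper_width: 0.169
gripper_force: 30.0
```

```bash
python3 go.py .479 -.323 .041 183
```

```text
t 22.9 tcp [ 0.4786 -0.3195  0.0594] phi -177.0 w 0.169 gf 30.0 F [-0.1  0.2 -1.4] q [-18.  29. -19.   0. -42.  21.]
xyz [ 3.5 -0.2 18.4] ang [ 0.002  0.001 -0.   ]
```

{"name": "move_arm", "arguments": {
  "series": [
    {"grip": 0.1,"xyz": [3.5,0,6],"angular": [0,0,0]},
    {"grip": 0.1,"xyz": [3.5,0,12],"angular": [0,0,0]},
    {"grip": 0.1,"xyz": [3.5,0,16],"angular": [0,0,0]},
    {"grip": 0.1,"xyz": [3.5,0,18],"angular": [0,0,0]},
    {"grip": 0.1,"xyz": [3.5,0,18],"angular": [0,0,0]},
    {"grip": 0.1,"xyz": [3.5,0,18],"angular": [0,0,0]}
  ]
}}

```text
time_s: 23.45
tcp_pos: [0.4795, -0.3232, 0.0424]
ee_rot: [[0.052, -0.999, 0.0], [-0.999, -0.052, -0.0], [0.0, -0.0, -1.0]]
wrist_force: [0.0, -0.3, -1.6]
gripper_width: 0.167
gripper_force: 30.0
```

Next I'll lower 1.5 mm, release, rise, and head for the narrow rib.

{"name": "move_arm", "arguments": {
  "series": [
    {"grip": 0.1,"xyz": [0,0,1.5],"angular": [0,0,0]},
    {"grip": 0.1,"xyz": [0,0,1.5],"angular": [0,0,0]},
    {"grip": 0.4,"xyz": [0,0,1.5],"angular": [0,0,0]},
    {"grip": 0.4,"xyz": [0,0,1.5],"angular": [0,0,0]},
    {"grip": 0.4,"xyz": [0,0,1.5],"angular": [0,0,0]},
    {"grip": 0.4,"xyz": [0,0,1.5],"angular": [0,0,0]},
    {"grip": 0.4,"xyz": [0,0,-30],"angular": [0,0,0]},
    {"grip": 0.4,"xyz": [0,0,-75],"angular": [0,0,0]},
    {"grip": 0.4,"xyz": [0,0,-120],"angular": [0,0,0]},
    {"grip": 0.4,"xyz": [0,0,-155],"angular": [0,0,0]}
  ]
}}

```text
time_s: 24.45
tcp_pos: [0.4799, -0.3235, 0.2004]
ee_rot: [[0.052, -0.999, 0.003], [-0.999, -0.052, -0.002], [0.002, -0.003, -1.0]]
wrist_force: [0.6, -0.2, -0.2]
gripper_width: 0.401
gripper_force: 0.0
```

```bash
python3 go.py .6115 -.0045 .195 174 .6115 -.0045 .14 174
```

```text
t 24.4 tcp [ 0.4799 -0.3235  0.2004] phi -177.0 w 0.401 gf 0.0 F [ 0.6 -0.2 -0.2] q [-18.  20. -10.   0. -60.  21.]
xyz [-311.7 -148.1    5.3] ang [-0.003 -0.001  0.157]
xyz [ 0.  0. 55.] ang [0. 0. 0.]
```

{"name": "move_arm", "arguments": {
  "series": [
    {"grip": 0.5,"xyz": [-40,-19,0],"angular": [0,0,0.02]},
    {"grip": 0.5,"xyz": [-80,-38,0],"angular": [0,0,0.04]},
    {"grip": 0.5,"xyz": [-120,-57,0],"angular": [0,0,0.06]},
    {"grip": 0.5,"xyz": [-160,-76,0],"angular": [0,0,0.08]},
    {"grip": 0.5,"xyz": [-200,-95,0],"angular": [0,0,0.1]},
    {"grip": 0.5,"xyz": [-240,-114,0],"angular": [0,0,0.12]},
    {"grip": 0.5,"xyz": [-280,-133,0],"angular": [0,0,0.14]},
    {"grip": 0.5,"xyz": [-312,-148,10],"angular": [0,0,0.157]},
    {"grip": 0.5,"xyz": [-312,-148,50],"angular": [0,0,0.157]},
    {"grip": 0.5,"xyz": [-312,-148,60],"angular": [0,0,0.157]}
  ]
}}

```text
time_s: 25.45
tcp_pos: [0.6084, -0.003, 0.1332]
ee_rot: [[-0.104, -0.995, -0.008], [-0.995, 0.104, -0.0], [0.001, 0.008, -1.0]]
wrist_force: [-0.9, -0.6, -0.2]
gripper_width: 0.499
gripper_force: 0.0
```

```bash
python3 go.py .6115 -.0045 .0775 174; python3 - <<'E'
from station import r
from h import *
c=r.capture("side");pickle.dump(c,open("side9.pkl","wb"))
old=load("side0")
# narrow rib moved? compare patch with the first picture
for b in((228,196,246,214),):
    x0,y0,x1,y1=b;tpl=old["img"][y0:y1,x0:x1]
    m=cv2.matchTemplate(c["img"][y0-8:y1+8,x0-8:x1+8],tpl,cv2.TM_CCOEFF_NORMED);print(m.max().round(3),np.array(np.unravel_index(m.argmax(),m.shape))[::-1]-8)
E
```

```text
t 25.4 tcp [ 0.6084 -0.003   0.1332] phi 174.0 w 0.499 gf 0.0 F [-0.9 -0.6 -0.2] q [ 15.  26. -10.  -0. -54. -21.]
xyz [ 1.1 -3.7 55.6] ang [ 0.008 -0.001  0.   ]
0.872 [0 0]
```

The narrow rib is unmoved, so I'll descend and grip it.

{"name": "move_arm", "arguments": {
  "series": [
    {"grip": 0.5,"xyz": [1,-2,0],"angular": [0,0,0]},
    {"grip": 0.5,"xyz": [1,-2,20],"angular": [0,0,0]},
    {"grip": 0.5,"xyz": [1,-2,40],"angular": [0,0,0]},
    {"grip": 0.5,"xyz": [1,-2,52],"angular": [0,0,0]},
    {"grip": 0.5,"xyz": [1,-2,56],"angular": [0,0,0]},
    {"grip": 0.5,"xyz": [1,-2,56],"angular": [0,0,0]}
  ]
}}

```text
time_s: 26.1
tcp_pos: [0.6133, -0.0055, 0.0818]
ee_rot: [[-0.105, -0.994, 0.001], [-0.994, 0.105, -0.0], [0.0, -0.001, -1.0]]
wrist_force: [0.7, 0.3, -0.5]
gripper_width: 0.502
gripper_force: 0.0
```

{"name": "move_arm", "arguments": {
  "series": [
    {"grip": 0.3,"xyz": [0,0,0],"angular": [0,0,0]},
    {"grip": 0.2,"xyz": [0,0,0],"angular": [0,0,0]},
    {"grip": 0.03,"xyz": [0,0,0],"angular": [0,0,0]},
    {"grip": 0.03,"xyz": [0,0,0],"angular": [0,0,0]},
    {"grip": 0.03,"xyz": [0,0,0],"angular": [0,0,0]},
    {"grip": 0.03,"xyz": [0,0,0],"angular": [0,0,0]},
    {"grip": 0.03,"xyz": [0,0,0],"angular": [0,0,0]},
    {"grip": 0.03,"xyz": [0,0,0],"angular": [0,0,0]}
  ]
}}

```text
time_s: 26.9
tcp_pos: [0.613, -0.005, 0.0814]
ee_rot: [[-0.105, -0.995, 0.0], [-0.995, 0.105, 0.0], [-0.0, -0.0, -1.0]]
wrist_force: [0.3, 0.2, 1.1]
gripper_width: 0.085
gripper_force: 30.0
```

```bash
python3 go.py .6115 -.0045 .21 174 .561 -.291 .21 183
```

```text
t 26.9 tcp [ 0.613  -0.005   0.0814] phi 174.0 w 0.085 gf 30.0 F [0.3 0.2 1.1] q [ 15.  30. -13.   0. -47. -21.]
xyz [  -0.4    1.5 -128.6] ang [-0.  0. -0.]
xyz [290.2  20.3   0. ] ang [ 0.     0.    -0.157]
```

{"name": "move_arm", "arguments": {
  "series": [
    {"grip": 0.03,"xyz": [0,0,-20],"angular": [0,0,0]},
    {"grip": 0.03,"xyz": [0,0,-50],"angular": [0,0,0]},
    {"grip": 0.03,"xyz": [0,0,-90],"angular": [0,0,0]},
    {"grip": 0.03,"xyz": [20,1,-115],"angular": [0,0,-0.02]},
    {"grip": 0.03,"xyz": [60,4,-115],"angular": [0,0,-0.05]},
    {"grip": 0.03,"xyz": [105,7,-115],"angular": [0,0,-0.08]},
    {"grip": 0.03,"xyz": [150,10,-115],"angular": [0,0,-0.11]},
    {"grip": 0.03,"xyz": [195,14,-115],"angular": [0,0,-0.14]},
    {"grip": 0.03,"xyz": [240,17,-115],"angular": [0,0,-0.157]},
    {"grip": 0.03,"xyz": [275,19,-115],"angular": [0,0,-0.157]}
  ]
}}

```text
time_s: 27.9
tcp_pos: [0.5638, -0.2787, 0.1954]
ee_rot: [[0.051, -0.999, -0.002], [-0.999, -0.051, 0.001], [-0.001, 0.002, -1.0]]
wrist_force: [0.7, -0.2, -1.9]
gripper_width: 0.091
gripper_force: 30.0
```

```bash
python3 go.py .561 -.291 .12 183
```

```text
t 27.9 tcp [ 0.5638 -0.2787  0.1954] phi -177.1 w 0.091 gf 30.0 F [ 0.7 -0.2 -1.9] q [-12.  25.  -3.  -0. -62.  15.]
xyz [12.2  3.3 75.4] ang [ 0.002  0.001 -0.001]
```

{"name": "move_arm", "arguments": {
  "series": [
    {"grip": 0.03,"xyz": [10,3,20],"angular": [0,0,0]},
    {"grip": 0.03,"xyz": [10,3,50],"angular": [0,0,0]},
    {"grip": 0.03,"xyz": [10,3,72],"angular": [0,0,0]},
    {"grip": 0.03,"xyz": [10,3,76],"angular": [0,0,0]},
    {"grip": 0.03,"xyz": [10,3,76],"angular": [0,0,0]},
    {"grip": 0.03,"xyz": [10,3,76],"angular": [0,0,0]}
  ]
}}

```text
time_s: 28.5
tcp_pos: [0.5636, -0.2869, 0.1214]
ee_rot: [[0.053, -0.999, 0.002], [-0.999, -0.053, -0.001], [0.001, -0.002, -1.0]]
wrist_force: [0.7, 0.3, -1.5]
gripper_width: 0.092
gripper_force: 30.0
```

```bash
python3 go.py .561 -.291 .12 183; python3 - <<'E'
from station import r
from h import *
s=r.capture("side");pickle.dump(s,open("side10.pkl","wb"));t=r.capture("top");pickle.dump(t,open("top10.pkl","wb"))
st=r.sense();R=np.array(st["ee_rot"]);p=np.array(st["tcp_pos"])
pic=lambda uv:((np.array(uv)+.5-[300,170])*10-.5).round(0).tolist()
ph=np.arctan2(-R[1,1],-R[0,1]);X=np.array([np.cos(ph),np.sin(ph),0]);Y=np.array([-np.sin(ph),np.cos(ph),0])
for dx in(-.004,.004): print("rib bottom +y corner",dx,pic(proj(s,p+X*dx+Y*.025-[0,0,.0674])),pic(proj(s,p+X*dx-Y*.025-[0,0,.0674])))
b=np.radians(3.);X=np.array([np.cos(b),np.sin(b),0]);Y=np.array([-np.sin(b),np.cos(b),0]);sl=np.array([.561,-.291,.042])
for nm,d in(("fin4",-.0285),("fin3",-.0095),("fin2",.0095),("fin1",.0285)):
    print(nm,[pic(proj(s,sl+X*d+Y*e)) for e in(.033,0,-.033)])
# clean views
a=cv2.resize(load("side0")["img"][170:210,300:340],(400,400),interpolation=3);a2=cv2.resize(s["img"][170:210,300:340],(400,400),interpolation=3)
d=cv2.resize(load("side7")["img"][165:225,300:380],(266,200),interpolation=3);e=cv2.resize(load("top0")["img"][158:200,355:411],(266,200),interpolation=3);f=cv2.resize(t["img"][150:234,345:457],(268,200),interpolation=3)
cv2.imwrite("pics/b10.png",np.vstack([np.hstack([a,a2]),np.hstack([d,e,f])])[:,:,::-1])
E
```

```text
t 28.5 tcp [ 0.5636 -0.2869  0.1214] phi -177.0 w 0.092 gf 30.0 F [ 0.7  0.3 -1.5] q [-12.  29.  -8.   0. -53.  15.]
xyz [4.  2.8 1.4] ang [-0.002 -0.001  0.   ]
rib bottom +y corner -0.004 [165.0, 185.0] [252.0, 131.0]
rib bottom +y corner 0.004 [138.0, 178.0] [225.0, 125.0]
fin4 [[250.0, 255.0], [307.0, 218.0], [361.0, 182.0]]
fin3 [[184.0, 240.0], [242.0, 203.0], [297.0, 168.0]]
fin2 [[120.0, 226.0], [178.0, 189.0], [234.0, 154.0]]
fin1 [[56.0, 211.0], [115.0, 175.0], [172.0, 140.0]]
```

View pics/b10.png

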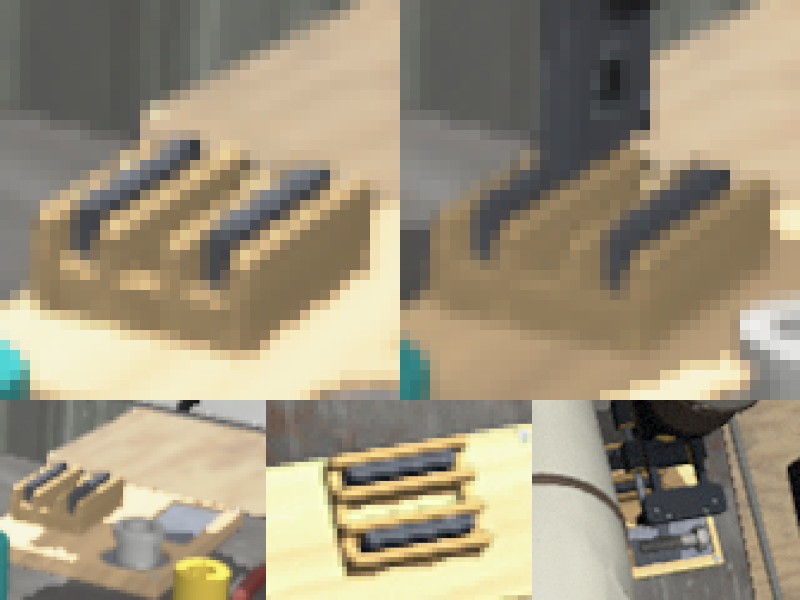

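The bolt lies in the oblong pocket (bottom-right panel, 670,545). The rib's corner matches its prediction. The fins fit a slot at (0.561, −0.291), so I'll shift (4, 2.8) and lower carefully.

{"name": "move_arm", "arguments": {
  "series": [
    {"grip": 0.03,"xyz": [4,3,0],"angular": [0,0,0]},
    {"grip": 0.03,"xyz": [4,3,0],"angular": [0,0,0]},
    {"grip": 0.03,"xyz": [4,3,6],"angular": [0,0,0]},
    {"grip": 0.03,"xyz": [4,3,10],"angular": [0,0,0]},
    {"grip": 0.03,"xyz": [4,3,14],"angular": [0,0,0]},
    {"grip": 0.03,"xyz": [4,3,18],"angular": [0,0,0]},
    {"grip": 0.03,"xyz": [4,3,18],"angular": [0,0,0]}
  ]
}}

```text
time_s: 29.3
tcp_pos: [0.5607, -0.2909, 0.1017]
ee_rot: [[0.052, -0.999, 0.002], [-0.999, -0.052, -0.0], [0.0, -0.002, -1.0]]
wrist_force: [3.3, -0.1, -2.4]
gripper_width: 0.092
gripper_force: 30.0
```

```bash
python3 go.py .561 -.291 .0815 183
```

```text
t 29.3 tcp [ 0.5607 -0.2909  0.1017] phi -177.0 w 0.092 gf 30.0 F [ 3.3 -0.1 -2.4] q [-13.  30.  -9.  -0. -51.  16.]
xyz [ 0.1 -0.2 20.2] ang [-0.002 -0.    -0.   ]
```

It has entered the slot with a light touch on the near fin (Fx +3.3). I'll ease 1.2 mm in +x and continue.

{"name": "move_arm", "arguments": {
  "series": [
    {"grip": 0.03,"xyz": [0,-1.2,0],"angular": [0,0,0]},
    {"grip": 0.03,"xyz": [0,-1.2,5],"angular": [0,0,0]},
    {"grip": 0.03,"xyz": [0,-1.2,10],"angular": [0,0,0]},
    {"grip": 0.03,"xyz": [0,-1.2,15],"angular": [0,0,0]},
    {"grip": 0.03,"xyz": [0,-1.2,19],"angular": [0,0,0]},
    {"grip": 0.03,"xyz": [0,-1.2,19],"angular": [0,0,0]},
    {"grip": 0.03,"xyz": [0,-1.2,19],"angular": [0,0,0]}
  ]
}}

```text
time_s: 30.0
tcp_pos: [0.5611, -0.2907, 0.0829]
ee_rot: [[0.052, -0.999, -0.0], [-0.999, -0.052, 0.0], [-0.0, 0.0, -1.0]]
wrist_force: [2.2, -0.2, -2.5]
gripper_width: 0.087
gripper_force: 30.0
```

{"name": "move_arm", "arguments": {
  "series": [
    {"grip": 0.03,"xyz": [0,0,1],"angular": [0,0,0]},
    {"grip": 0.03,"xyz": [0,0,1],"angular": [0,0,0]},
    {"grip": 0.4,"xyz": [0,0,1],"angular": [0,0,0]},
    {"grip": 0.4,"xyz": [0,0,1],"angular": [0,0,0]},
    {"grip": 0.4,"xyz": [0,0,1],"angular": [0,0,0]},
    {"grip": 0.4,"xyz": [0,0,1],"angular": [0,0,0]},
    {"grip": 0.4,"xyz": [0,0,1],"angular": [0,0,0]},
    {"grip": 0.4,"xyz": [0,0,-30],"angular": [0,0,0]},
    {"grip": 0.4,"xyz": [0,0,-75],"angular": [0,0,0]},
    {"grip": 0.4,"xyz": [0,0,-120],"angular": [0,0,0]}
  ]
}}

```text
time_s: 31.0
tcp_pos: [0.5606, -0.2908, 0.204]
ee_rot: [[0.052, -0.999, -0.002], [-0.999, -0.052, 0.0], [-0.0, 0.002, -1.0]]
wrist_force: [0.8, -1.1, 0.2]
gripper_width: 0.402
gripper_force: 0.0
```

{"name": "move_arm", "arguments": {
  "series": [
    {"grip": 0.4,"xyz": [-45,0,-20],"angular": [0,0,0]},
    {"grip": 0.4,"xyz": [-90,0,-20],"angular": [0,0,0]},
    {"grip": 0.4,"xyz": [-135,0,-20],"angular": [0,0,0]},
    {"grip": 0.4,"xyz": [-180,0,-20],"angular": [0,0,0]},
    {"grip": 0.4,"xyz": [-225,0,-20],"angular": [0,0,0]},
    {"grip": 0.4,"xyz": [-270,0,-20],"angular": [0,0,0]},
    {"grip": 0.4,"xyz": [-270,0,-20],"angular": [0,0,0]}
  ]
}}

```text
time_s: 31.7
tcp_pos: [0.5468, -0.017, 0.2236]
ee_rot: [[0.058, -0.998, 0.001], [-0.998, -0.058, 0.001], [-0.001, -0.001, -1.0]]
wrist_force: [-0.1, -0.7, -0.1]
gripper_width: 0.399
gripper_force: 0.0
```

```bash
python3 - <<'E'
from station import r
from h import *
t=r.capture("top");s=r.capture("side")
dk=lambda H,S,V:V<85
# rib on the bolt board: outline in side view vs prediction; bolt and bush in top view vs prediction
X=np.array([np.cos(.052),np.sin(.052),0]);Y=np.array([-np.sin(.052),np.cos(.052),0]);c=np.array([.561,-.291,0])
print("rib pred side top corners",[proj(s,c+Y*e+[0,0,.089]).round(1).tolist() for e in(.015,-.015)],"mid",proj(s,c+[0,0,.066]).round(1))
for o in comp(s,(305,155,350,212),lambda H,S,V:(V<105)&(H>100),15): print("side dark",round(o['a']),o['c'].round(1),o['hull'].min(0).round(1),o['hull'].max(0).round(1))
for o in comp(t,(345,160,425,195),dk,15): print("top dark",round(o['a']),o['c'].round(1),o['hull'].min(0).round(1),o['hull'].max(0).round(1))
for o in comp(t,(357,196,386,228),lambda H,S,V:(S<45)&(V>175),15): print("top bush",round(o['a']),o['c'].round(1))
print("bush pred",proj(t,(.476,-.2495,.037)).round(1),"obl centre",proj(t,(.479,-.333,.022)).round(1),proj(t,(.479,-.333,.012)).round(1))
d=cv2.absdiff(t["img"],load("top0")["img"]).max(2)
x=d[198:220,385:421]>30;ys,xs=np.nonzero(x);print("bolt diff px",len(xs),xs.min()+385,xs.max()+385,ys.min()+198,ys.max()+198,xs.mean()+385,ys.mean()+198)
for o in comp(t,(150,180,190,252),lambda H,S,V:(S<45)&(V>170),15): print("long bush",round(o['a']),o['c'].round(1))
print("pred",proj(t,(.4784,.2909,.069)).round(1), r.sense()["time_s"],np.round(r.sense()["tcp_pos"],3))
E
```

```text
rib pred side top corners [[318.8, 173.9], [324.1, 170.9]] mid [321.  180.6]
side dark 156 [320.  182.7] [307.4 171.4] [326.1 194.4]
top dark 35 [381.  173.2] [370.6 170.9] [393.4 175.4]
top dark 94 [384.6 178.6] [372.9 174.1] [396.6 182.1]
top dark 34 [384.4 186.9] [373.9 184.1] [397.6 189.4]
top bush 192 [372.1 213.4]
bush pred [374.  212.2] obl centre [404.  208.7] [402.9 209.4]
bolt diff px 184 389 418 202 214 404.3695652173913 209.29347826086956
long bush 1861 [175.4 210.3]
long bush 107 [160.9 233.1]
pred [161.4 232.8] 31.8 [ 0.547 -0.02   0.223]
```

All five parts measure where they should be, and the arm is clear of everything. Handing in.

```bash
python3 -c "
from station import r
print(r.finish_job())"
```

```text
the job is handed in; nothing more can be done
None
```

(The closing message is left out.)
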